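# Finish the slat crib for a battery module

## Robot

A 6-joint arm with a two-finger parallel gripper is mounted at the origin on the work surface. World frame = base frame: x ahead of the robot, y to its left, z up, the work surface at z = 0. Lengths are in mm, angles in rad, forces in N, time in s.
With the tool pointing down it reaches from about 250 to 725 mm from the base axis. Payload 9.7 kg.
Tool frame: the origin (TCP) lies on the mounting face of the last link; the fingertips stand 173 mm ahead of it and the grasp point (between the pads) lies 155 mm ahead of it; z points along the fingers, y is the direction in which the jaws open and shut (so a half turn about z gives the same grasp; the last joint's range is limited). The gripper opens to 85 mm and grips with 20 to 120 N. Pads are 22 mm wide; open, the fingers measure 114 mm over their backs; the gripper's body (76 mm by 85 mm) begins 54 mm behind the grasp point. The pads swing forward as they close: fully open they stand 13 mm farther back than shut.
Start: joints at [1.276, 0.087, 0.176, 1.66, 0, 1.571], TCP at [159.799, 526.272, 404.684] pointing down, gripper open.
Joint ranges: [-3.13, 3.13], [-0.85, 1.81], [-1.15, 1.24], [-2.2, 2.28], [-1.44, 1.52], [-3.14, 3.14]. Speed limits (rad/s): [2.22, 2.22, 2.57, 3.14, 3.14, 3.14].

## Interface

Orientations are given as a unit quaternion [w, x, y, z].
In Python, from rig import * gives the robot as it stands.
- The arm moves only by the tool servo_tool, never from a script. Its argument "rows" is a list of rows, each a list of 3 entries, a list of its own where there are three numbers: the shift along the world's x, y, z in units of 5 cm (1.0 is 5 cm), then the turn about the world's z in units of 0.15 rad (1.0 is 0.15 rad), then the closure, from -1 (fully open) to 1 (shut). In form: [[[tx, ty, tz], spin, hand], ...]. A call has 1 to 20 rows; each row shifts and turns the commanded pose from where the row before left it; what a row does not reach is not made up. A row lasts 1/10 s, in which the tool goes at most 50 mm and 8.59 degrees, less where a joint would pass 70% of its speed; a pose out of reach is approached as far as the arm can. A call with a number of a shift or a turn outside -1 to 1 is refused whole. A call with a gripper value outside its range is refused whole. The fingers move at their own pace and stop on an object; the grip force is fixed at half the most. Time passes only in rows, so rows that do not move let the fingers close. It gives the time, the measured TCP pose, the force and the opening at its end, in the units of the state.
- sense(): the state, without advancing time (a new reading comes with each control period).
- camera(name): name is "scene" or "top"; returns a dict with "image" (384x512x3 uint8, blue, green, red), "intrinsics" (3x3 intrinsics, pixels), "distortion" ([k1, k2, p1, p2, k3] as OpenCV has them; the pictures are not rectified), "R" (3x3) and "t" (3): a world point X has camera coordinates R X + t. Camera axes: x right, y down, z forward; pixel columns grow to the right and rows downward; lengths in mm; the calibration is good to about 2 mm. A picture is of the moment at which its call begins. There is no depth.
- finish_job(): hands the job in, once; it reports no verdict.
Trained networks look in a picture, given as the dict that the camera call returned (one of the last four; its "shot" number tells which), for a name from the list of things; names that differ only in an ending like _2 or _b are one class to them, and where a whole thing is asked for, a point or a joint stands for the part that bears it (a point fixed in the world has none). Each returns a list of dicts, best first, with "confidence" (0 to 1); they miss things now and then, are a little off and sometimes report something else, mostly with a low value. They report only what shows in the picture. A call takes as long as a camera call.
- boxes_of(name, picture): "at" ([x, y, z] in mm, in the coordinates of the camera as it stood for that picture, good to about 4 mm: the middle of the surface that is visible of it).
- pinpoint(name, picture): "at" ([x, y, z] in mm, in the coordinates of the camera as it stood for that picture, good to about 4 mm: a listed point, or the origin of a listed thing).
The state is a dict: "clock": time; "joints": joint angles; "joint_velocities": joint speeds; "joint_efforts": joint torques, N m; "eef_pos": TCP position; "ee_rot": TCP orientation; "ft_force": force on the tool from outside, world axes, zero at the start; "wrist_torque": the same for the moment, N m; "gripper_width": finger opening in mm.
Only numpy, scipy, OpenCV 4.12 (cv2) and the standard library are available. Lean on these libraries where they do the work, as an engineer would, in place of code of your own. Each camera call takes 0.05 s, during which the arm holds its last target.

## Task

Finish the crib in the angle-iron corner, on which the battery module will be set down. In its second layer, the rear slat lies loose: slide it fully home against both steel stops. Lay the two full-size spare slats from the bench crosswise on top as the third layer, one along the left side and one along the right side of the crib, flush all round with the slats below; leave the rest of the crib and everything else on the bench where it is.

Things in the scene. Friction and masses are not known exactly. Their poses are not given: they have to be found in the camera images.
- corner: fixed corner stop of dark 50 x 50 x 5 mm angle iron. Origin: inside corner at bench height; x away from the robot (within 0.15 rad), y to its left. Rear stop: upright plate 50 mm high, inner face x = 0, 280 mm along -y; side stop: inner face y = 0, 270 mm along -x; low bolted flanges outside. The crib fills x, y from -0.24 to 0 m; third-layer centres (-0.12, -0.025) and (-0.12, -0.215)
- base_left: first-layer slat of the crib on the bench, by the side stop, already in place, not fastened. Pine, 240 x 50 x 30 mm, 0.2 kg. Origin: centre of its underside; x along its length, z up
- base_right: first-layer slat of the crib on the bench, on the right, already in place, not fastened. Pine, 240 x 50 x 30 mm, 0.2 kg. Origin: centre of its underside; x along its length, z up
- front_slat: second-layer slat of the crib, the one near the robot, lying across the first layer with its end at the side stop, already in place, not fastened. Pine, 240 x 50 x 30 mm, 0.2 kg. Origin: centre of its underside; x along its length, z up
- loose_slat: rear slat of the second layer, lying across the first, underside at 30 mm, askew by up to 0.1 rad, 25 to 45 mm short of the rear stop and 10 to 24 mm short of the side stop. A few newtons slide it. Home: long side on the rear stop, end on the side stop, origin at (-0.025, -0.12, 0.03) m in the corner frame. 240 x 50 x 30 mm. Origin: centre of underside, x along it
- slat_1: full-size spare slat lying on the bench to the right of the crib; the same as slat_2, either may go on either side. Pine, 240 x 50 x 30 mm, 0.2 kg. Origin: centre of its underside; x along its length, z up
- slat_2: full-size spare slat lying on the bench to the right of the crib; the same as slat_1. Pine, 240 x 50 x 30 mm, 0.2 kg. Origin: centre of its underside; x along its length, z up
- offcut: bystander lying in the row of the spare slats, in any place: a short piece of the same timber, 130 x 50 x 30 mm. Origin: centre of its underside, x along its length
- lath: bystander on the bench behind the spare slats: a thin piece of the same timber, 240 x 50 x 12 mm. Origin: centre of its underside, x along its length
- tape: bystander on the bench left, near the robot: flat-lying roll of amber tape, 96 mm across, 24 mm high. Origin: centre of its underside
- driver: bystander at the right, near the robot: screwdriver with an orange handle, 220 mm long, lying. Origin: underside, x along it towards the tip
- meter: bystander left of the crib: black multimeter lying on its back, 180 x 85 x 43 mm. Origin: centre of its underside, x along its length
- bolt_jar: bystander left of the corner stop: clear jar with a red cap, 72 mm across, 85 mm high. Origin: centre of its underside
- torque_wrench: bystander at the far right: steel torque wrench, 360 mm long, 35 mm high, lying. Origin: underside near its middle, x along it towards the head

How it is judged:
By the outcome, as a careful person would: the job done as asked, in the order asked, and still so for the second after the job is handed in, with the robot touching nothing.
It also fails if it takes over 70 s, if anything falls off the work surface, if the arm or the gripper's body presses on something with over 40 N, if the wrist force passes 120 N, or if a joint passes its speed limit or range.

## Working session

There is one attempt and no reset: what is moved stays moved. The work goes in short steps, Python scripts to look and compute and a tool call to move; the robot and the scene stay as the last step left them, time stands still between calls to the robot, and variables do not carry over. Pictures are saved under pics/ and viewed, and the job is handed in when it is done.

Besides the shell and the picture viewer there is one more tool, called after "Emit:" by a JSON object that holds its "method" and its "body", one argument or row to a line. servo_tool: Moves the arm, as the interface text tells. Shifts and turns lie within -1 to 1; 1 stands for 5 cm of shift or 0.15 rad of turn. Its arguments: {"type":"object","properties":{"rows":{"type":"array"}},"required":["rows"]}

```bash
ls; mkdir -p pics
python3 - <<'E'
from rig import *
import cv2,pickle
print(sense())
for n in ("scene","top"):
    c=camera(n); cv2.imwrite(f"pics/{n}0.png",c["image"]); pickle.dump(c,open(f"{n}0.pkl","wb"))
    print(n,c["intrinsics"],c["distortion"],c["R"],c["t"],c["shot"])
    for o in ["corner","base_left","front_slat","loose_slat","slat_1","offcut","lath","driver","torque_wrench","tape","meter"]:
        import numpy as np
        for f in (pinpoint,):
            for r in f(o,c)[:4]:
                w=np.array(c["R"]).T@(np.array(r["at"])-np.array(c["t"]))
                print(o,f.__name__,w.round(1),round(r["confidence"],2),{k:v for k,v in r.items() if k not in("at","confidence")})
E
```

```text
pics
{'clock': 0.0, 'joints': array([ 1.27598751e+00,  8.74716434e-02,  1.75108043e-01,  1.65984854e+00,
       -6.79271230e-06,  1.57075171e+00]), 'joint_velocities': array([-0.00143449,  0.00020096, -0.00042237,  0.00124967,  0.00010146,
       -0.00171217]), 'joint_efforts': array([ 2.08423662e-03, -5.20382416e+01,  4.64810157e+01,  1.62127521e-02,
        2.07078656e-04,  1.29349894e-05]), 'eef_pos': array([159.80328385, 526.25918583, 403.96317935]), 'ee_rot': array([-1.00627286e-04,  1.46849076e-01,  9.89158656e-01, -7.00727024e-04]), 'ft_force': array([-0.25187866, -0.46696982, -0.61644812]), 'wrist_torque': array([ 0.03277143, -0.00811789,  0.02263571]), 'gripper_width': 85.20974806169987}
scene [[356.4028297    0.         256.00653533]
 [  0.         356.4028297  192.33946392]
 [  0.           0.           1.        ]] [-0.04548912  0.          0.          0.          0.        ] [[ 0.76704512  0.6413808   0.01650647]
 [ 0.44833347 -0.51741591 -0.72888811]
 [-0.45895413  0.56649046 -0.68443383]] [-334.8745419  -202.92836999 1455.93314703] 1
corner call [6.536e+02 2.334e+02 2.
[... 925 characters left out ...]
3 -0.9970924 ]] [ -64.58217949  514.10906818 1470.03832872] 2
corner call [657.6 234.8  -1.4] 0.84 {}
base_left call [535.  200.3   0.7] 0.6 {}
base_left call [ 759.8 -271.1   -1.6] 0.35 {}
front_slat call [444.9 100.7  28.7] 0.59 {}
loose_slat call [597.   94.9  31.5] 0.65 {}
loose_slat call [ 459.9 -149.3   -2.2] 0.2 {}
slat_1 call [ 514.5 -393.     0.9] 0.97 {}
slat_1 call [ 535.7 -285.9   -2.4] 0.91 {}
driver call [ 248.5 -310.7    0.9] 0.59 {}
torque_wrench call [ 481.6 -601.7    3.5] 0.74 {}
tape call [261.  284.4  -0.7] 0.74 {}
tape call [ 480.2 -602.2    1.4] 0.47 {}
tape call [ 760.7 -272.5   -2.8] 0.44 {}
meter call [394.4 505.7  -2.3] 0.87 {}
meter call [632.1 448.    1.8] 0.58 {}
```

View pics/top0.png

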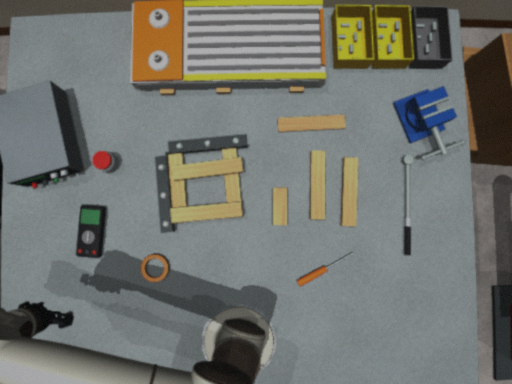

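View pics/scene0.png

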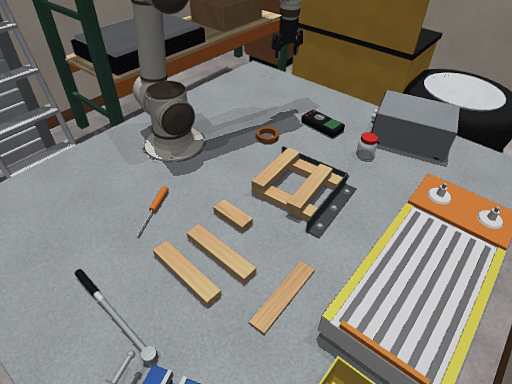

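```bash
cat > h.py <<'E'
import numpy as np,cv2,pickle
from scipy.optimize import minimize,least_squares
def proj(c,P):
    P=np.asarray(P,float).reshape(-1,3)
    r,_=cv2.Rodrigues(np.array(c["R"]))
    return cv2.projectPoints(P,r,np.array(c["t"],float),np.array(c["intrinsics"]),np.array(c["distortion"]))[0][:,0]
def box(x,y,yaw,L,W,z0,z1):
    a=np.array([np.cos(yaw),np.sin(yaw),0]);b=np.array([-a[1],a[0],0])
    o=np.array([x,y,0.])
    q=[o+s*a*L/2+t*b*W/2 for s,t in((1,1),(1,-1),(-1,-1),(-1,1))]
    return np.array([p+[0,0,z1] for p in q]+[p+[0,0,z0] for p in q])
def crop(c,u0,v0,u1,v1,s,f,polys=[]):
    im=cv2.resize(c["image"][v0:v1,u0:u1],None,fx=s,fy=s,interpolation=cv2.INTER_CUBIC)
    for p,col in polys:
        q=((proj(c,p)-[u0,v0]+.5)*s-.5)
        cv2.polylines(im,[np.round(q*8).astype(np.int32)],True,col,1,cv2.LINE_AA,3)
    cv2.imwrite(f,im)
E
python3 - <<'E'
from h import *
c=pickle.load(open("top0.pkl","rb")); crop(c,145,105,365,240,3.6,"pics/topc.png")
c=pickle.load(open("scene0.pkl","rb")); crop(c,240,135,360,240,6,"pics/scc.png")
E
```

```text
(no output)
```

View pics/topc.png

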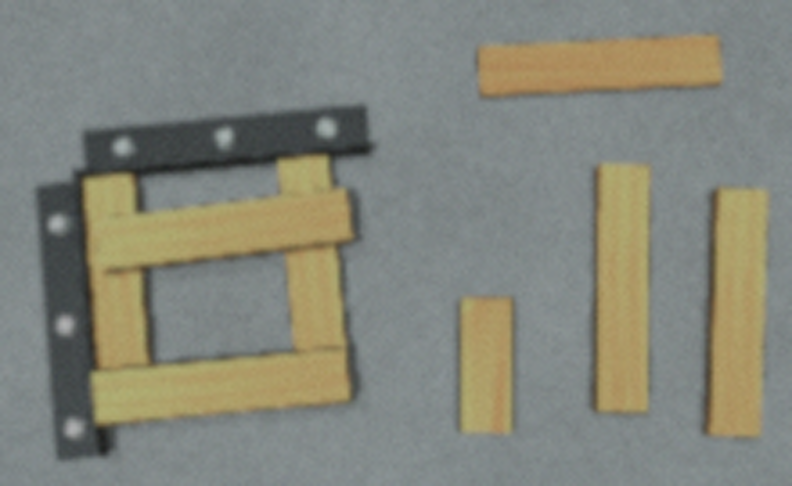

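View pics/scc.png

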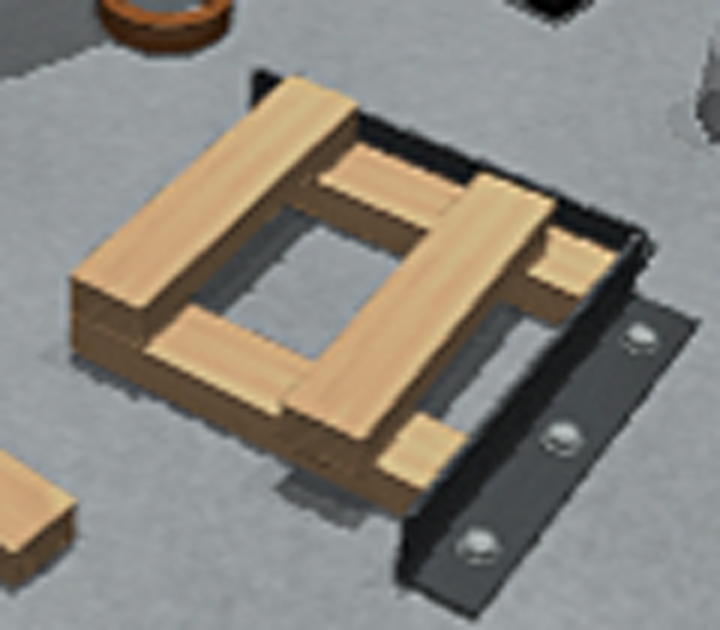

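```bash
cat >> h.py <<'E'
def fields(c):
    im=c["image"].astype(np.float32)
    w=im[...,2]-im[...,0]; g=im[...,1]
    return [cv2.GaussianBlur(a,(0,0),0.8) for a in (w,g)]
def score(F,c,poly,edges=(0,1,2,3),d=1.0,wts=(1,.5)):
    q=proj(c,poly); s=0; ctr=q.mean(0)
    for i in edges:
        a,b=q[i],q[(i+1)%4]; n=np.array([b[1]-a[1],a[0]-b[0]]);n/=np.linalg.norm(n)
        if n@(ctr-a)<0:n=-n
        t=np.linspace(.06,.94,60)[:,None]; p=a+(b-a)*t
        for f,wt in zip(F,wts):
            m=lambda p:cv2.remap(f,p[:,:1].astype(np.float32),p[:,1:].astype(np.float32),cv2.INTER_LINEAR)
            s+=wt*np.mean(m(p+n*d)-m(p-n*d))*np.linalg.norm(b-a)**.5
    return s
def fit(cs,x,y,yaw,L,W,zt,edges=(0,1,2,3),**k):
    Fs=[fields(c) for c in cs]
    f=lambda v:-sum(score(F,c,box(v[0]*1,v[1],v[2]/100,L,W,0,zt)[:4],edges,**k) for F,c in zip(Fs,cs))
    best=None
    for dx in(-5,0,5):
        for dy in(-5,0,5):
            for dw in (-4,0,4):
                v=[x+dx,y+dy,yaw*100+dw]
                s=f(v)
                if best is None or s<best[0]:best=(s,v)
    v=best[1]
    r=minimize(f,v,method="Nelder-Mead",options=dict(initial_simplex=np.array([v,[v[0]+3,v[1],v[2]],[v[0],v[1]+3,v[2]],[v[0],v[1],v[2]+2]]),xatol=.02,fatol=1e-4))
    return r.x[0],r.x[1],r.x[2]/100,-r.fun
E
python3 - <<'E'
from h import *
T=pickle.load(open("top0.pkl","rb"));S=pickle.load(open("scene0.pkl","rb"))
items=dict(front=(445,99,1.65,240,60),loose=(594,94,1.67,240,60),s1=(512,-394,0,240,30),s2=(536,-286,0,240,30),off=(461,-150,0,130,30),lath=(760,-272,1.57,240,12))
for n,(x,y,w,L,z) in items.items():
    for nm,cs in(("top",[T]),("scene",[S]),("both",[T,S])):
        print(n,nm,np.round(fit(cs,x,y,w,L,50,z),3))
E
```

```text
front top [ 448.458   98.783    1.649 1264.584]
front scene [ 448.092   97.955    1.645 1576.075]
front both [4.482130e+02 9.839000e+01 1.648000e+00 2.833877e+03]
loose top [596.354  99.082   1.677 925.504]
loose scene [ 595.57    93.846    1.68  1487.074]
loose both [5.958610e+02 9.420200e+01 1.679000e+00 2.358663e+03]
s1 top [ 5.124850e+02 -3.955160e+02 -6.500000e-02  1.296789e+03]
s1 scene [ 5.118200e+02 -3.964640e+02 -6.700000e-02  1.788599e+03]
s1 both [ 5.122690e+02 -3.961670e+02 -6.600000e-02  3.066382e+03]
s2 top [ 5.383080e+02 -2.848280e+02 -3.500000e-02  1.329465e+03]
s2 scene [ 5.370190e+02 -2.855790e+02 -3.900000e-02  1.727723e+03]
s2 both [ 5.376770e+02 -2.852560e+02 -3.800000e-02  3.023523e+03]
off top [ 4.658460e+02 -1.517900e+02 -2.300000e-02  1.072716e+03]
off scene [ 4.648320e+02 -1.529300e+02 -2.700000e-02  1.375913e+03]
off both [ 4.654790e+02 -1.522700e+02 -2.600000e-02  2.408636e+03]
lath top [ 760.012 -271.368    1.611 1260.416]
lath scene [ 7.586660e+02 -2.720230e+02  1.610000e+00  1.930979e+03]
lath both [ 7.589630e+02 -2.719370e+02  1.608000e+00  3.164874e+03]
```

```bash
cat >> h.py <<'E'
C=np.array([653.3,234.6]);CY=0.077
def c2w(x,y,z=0):
    return np.array([C[0]+x*np.cos(CY)-y*np.sin(CY),C[1]+x*np.sin(CY)+y*np.cos(CY),z])
def w2c(X,Y):
    X-=C[0];Y-=C[1]
    return X*np.cos(CY)+Y*np.sin(CY),-X*np.sin(CY)+Y*np.cos(CY)
def cr(x,y,w=0,L=240,W=50,z=0): # corner-frame rect
    p=c2w(x,y);return box(p[0],p[1],CY+w,L,W,0,z)[:4]
E
python3 - <<'E'
from h import *
T=pickle.load(open("top0.pkl","rb"));S=pickle.load(open("scene0.pkl","rb"))
G=(0,255,0);R=(0,0,255);B=(255,0,0)
P=[(cr(-120,-25,z=30),R),(cr(-120,-215,z=30),R),(cr(-215,-120,np.pi/2,z=60),G),(cr(2.5,-140,np.pi/2,280,5,50),B),(cr(-135,2.5,0,270,5,50),B),(box(595.8,94,1.679,240,50,30,60)[:4],(255,255,0))]
crop(T,150,125,260,240,6,"pics/o1.png",P);crop(S,240,140,360,240,6,"pics/o2.png",P)
for (y) in(-25,-215):
    p=c2w(-120,y)
    for cs in([T],[S]): print(fit(cs,p[0],p[1],CY,240,50,30,(1,3)))
E
```

```text
(np.float64(549.0430707776884), np.float64(201.75294937566372), np.float64(0.07142360724958177), np.float64(846.1253625948182))
(np.float64(544.6101992316785), np.float64(200.4511759606811), np.float64(0.07459038014130463), np.float64(806.6583395662946))
(np.float64(564.540929002849), np.float64(13.190732706988776), np.float64(0.07617475584271167), np.float64(642.6503893173036))
(np.float64(557.0362032287626), np.float64(11.63923749409112), np.float64(0.08057086341627472), np.float64(668.3408933283436))
```

View pics/o1.png

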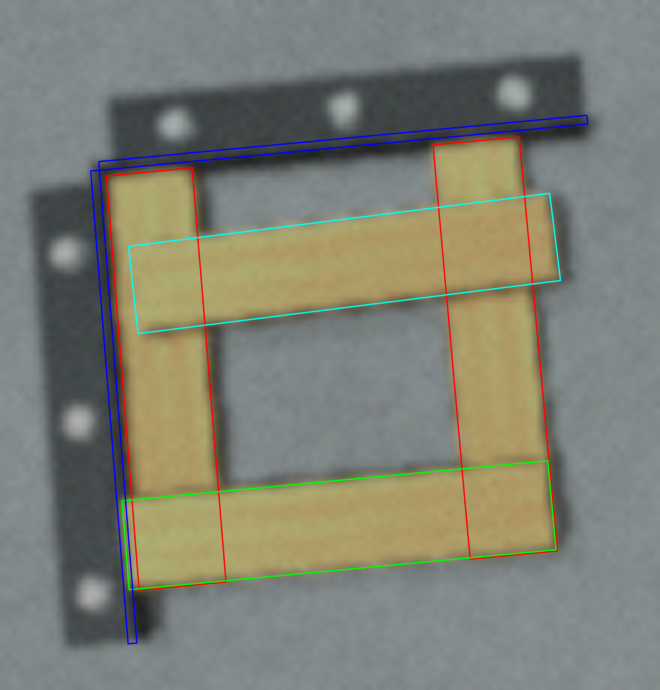

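View pics/o2.png

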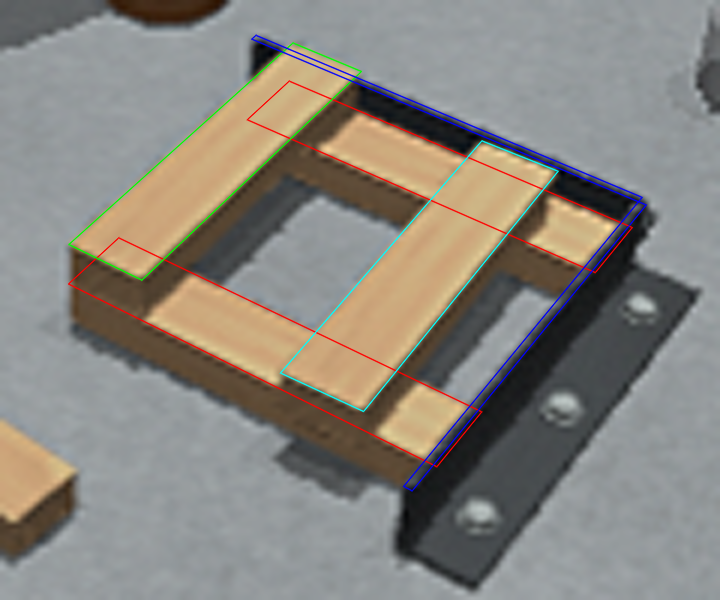

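```bash
cat >> h.py <<'E'
def yawof(q): # angle of tool y axis
    w,x,y,z=q
    R=np.array([2*(x*y-w*z),1-2*(x*x+z*z)]);return np.arctan2(R[1],R[0])
def go(x,y,z,yaw,s,frame="c"):
    p=c2w(x,y,z) if frame=="c" else np.array([x,y,z])
    d=(p-s["eef_pos"])/50
    cy=yawof(s["ee_rot"])
    print("clk",round(float(s["clock"]),2),"pos",s["eef_pos"].round(1),"corner",np.round(w2c(*s["eef_pos"][:2]),1),"yaw",round(cy,4),"w",round(float(s["gripper_width"]),1),"F",np.round(s["ft_force"],1))
    print("units shift",d.round(3),"max",abs(d).max().round(2),"turn units",round((yaw-cy)/.15,3))
E
python3 - <<'E'
from h import *
from rig import sense
go(-135,-125,404,np.pi/2+CY,sense())
E
```

```text
clk 1.2 pos [159.8 526.3 404.7] corner [-469.6  328.8] yaw 1.276 w 85.1 F [0.4 0.4 0.2]
units shift [ 7.37  -8.534 -0.014] max 8.53 turn units 2.479
```

Emit:
{"method": "servo_tool", "body": {
  "rows": [
    [[0.614,-0.711,0],0.2066,-1],
    [[0.614,-0.711,0],0.2066,-1],
    [[0.614,-0.711,0],0.2066,-1],
    [[0.614,-0.711,0],0.2066,-1],
    [[0.614,-0.711,0],0.2066,-1],
    [[0.614,-0.711,0],0.2066,-1],
    [[0.614,-0.711,0],0.2066,-1],
    [[0.614,-0.711,0],0.2066,-1],
    [[0.614,-0.711,0],0.2066,-1],
    [[0.614,-0.711,0],0.2066,-1],
    [[0.614,-0.711,0],0.2066,-1],
    [[0.614,-0.711,0],0.2066,-1],
    [[0,0,0],0,-1]
  ]
}}

```text
clock: 2.5
eef_pos: [530.7, 96.0, 403.6]
ee_rot: [-0.0, -0.037, 0.999, -0.001]
ft_force: [-0.2, -0.4, -1.1]
gripper_width: 85.2
```

Run:
```python
from h import *
from rig import sense
go(-135,-125,198,np.pi/2+CY,sense())
```

```text
clk 2.5 pos [530.7  96.  403.6] corner [-132.9 -128.7] yaw 1.6442 w 85.2 F [-0.2 -0.4 -1.1]
units shift [-0.048  0.071 -4.113] max 4.11 turn units 0.024
```

Emit:
{"method": "servo_tool", "body": {
  "rows": [
    [[-0.01,0.014,-0.8],0,-1],
    [[-0.01,0.014,-0.8],0,-1],
    [[-0.01,0.014,-0.8],0,-1],
    [[-0.01,0.014,-0.8],0.024,-1],
    [[0,0.014,-0.6],0,-1],
    [[0,0,-0.313],0,-1],
    [[0,0,0],0,-1]
  ]
}}

```text
clock: 3.2
eef_pos: [525.0, 103.4, 196.6]
ee_rot: [-0.002, -0.04, 0.999, -0.0]
ft_force: [-0.3, 0.5, 0.5]
gripper_width: 85.2
```

Run:
```python
from h import *
from rig import sense,camera
go(-105,-125,198,np.pi/2+CY,sense())
c=camera("scene");pickle.dump(c,open("s1.pkl","wb"));crop(c,230,90,370,240,5,"pics/s1.png")
```

```text
clk 3.2 pos [525.  103.4 196.6] corner [-138.  -120.9] yaw 1.6518 w 85.2 F [-0.3  0.5  0.5]
units shift [ 0.665 -0.031  0.029] max 0.66 turn units -0.027
```

View pics/s1.png

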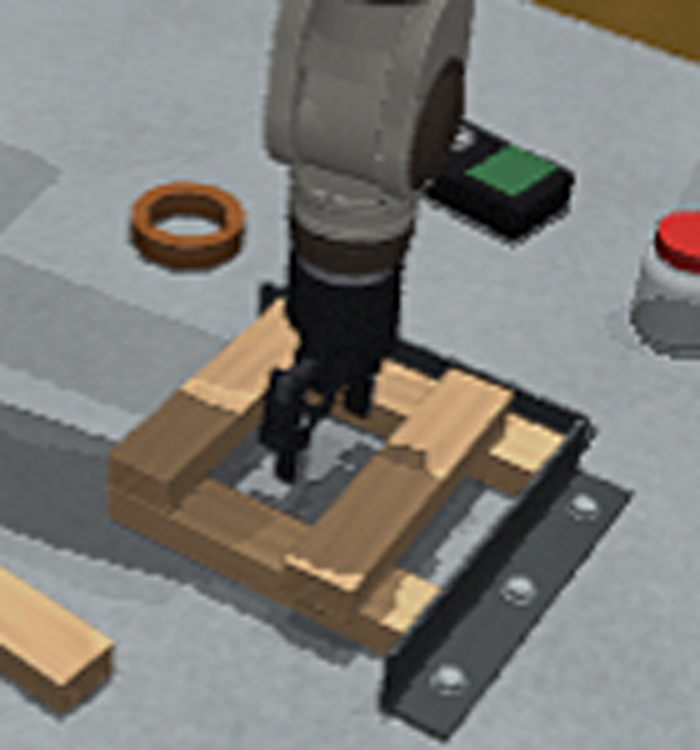

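Emit:
{"method": "servo_tool", "body": {
  "rows": [
    [[0.3,0.0,0],0,-1],
    [[0.3,0.0,0],-0.027,-1],
    [[0.1,0.0077,0],0,-1],
    [[0.1,0.0077,0],0,-1],
    [[0.1,0.0077,0],0,-1],
    [[0.1,0.0077,0],0,-1],
    [[0.1,0.0077,0],0,-1],
    [[0.1,0.0077,0],0,-1],
    [[0.1,0.0077,0],0,-1],
    [[0,0,0],0,-1]
  ]
}}

```text
clock: 4.25
eef_pos: [591.8, 105.9, 198.9]
ee_rot: [0.0, -0.038, 0.999, 0.0]
ft_force: [-0.5, -0.4, -0.2]
gripper_width: 85.5
```

Run:
```python
from h import *
from rig import sense,camera
go(-65,-120,198,np.pi/2+CY,sense())
c=camera("scene");pickle.dump(c,open("s2.pkl","wb"));crop(c,230,90,370,240,5,"pics/s2.png")
```

```text
clk 4.25 pos [591.8 105.9 198.9] corner [ -71.2 -123.6] yaw 1.6473 w 85.5 F [-0.5 -0.4 -0.2]
units shift [ 0.118  0.081 -0.018] max 0.12 turn units 0.003
```

View pics/s2.png

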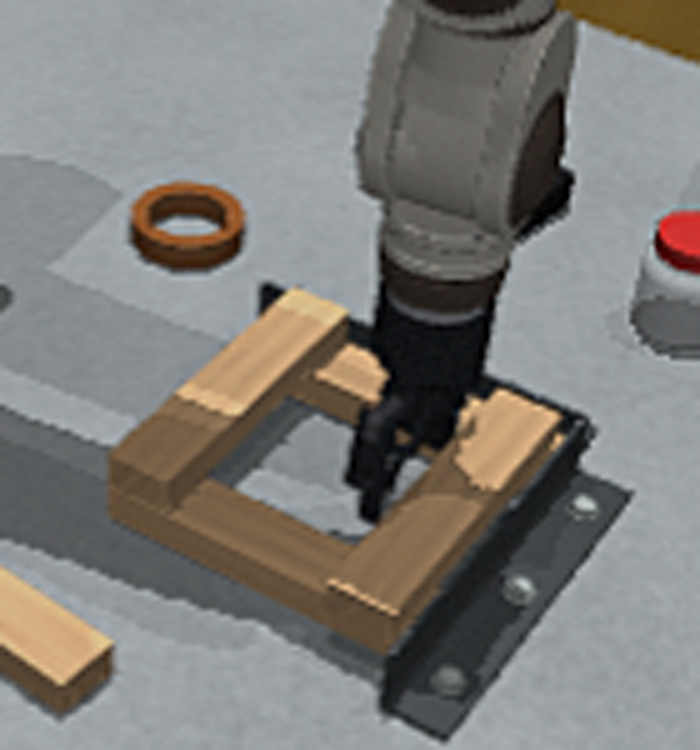

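Emit:
{"method": "servo_tool", "body": {
  "rows": [
    [[0.04,0.003,0],0,-1],
    [[0.04,0.003,0],0,-1],
    [[0.04,0.003,0],0,-1],
    [[0.04,0.003,0],0,-1]
  ]
}}

```text
clock: 4.7
eef_pos: [599.3, 106.5, 199.0]
ee_rot: [-0.0, -0.038, 0.999, -0.0]
ft_force: [-1.5, -0.3, -0.4]
gripper_width: 85.5
```

Emit:
{"method": "servo_tool", "body": {
  "rows": [
    [[0.04,0.003,0],0,-1]
  ]
}}

```text
clock: 4.8
eef_pos: [601.0, 106.6, 198.9]
ee_rot: [-0.001, -0.038, 0.999, 0.0]
ft_force: [-13.9, 0.1, 8.1]
gripper_width: 85.3
```

Emit:
{"method": "servo_tool", "body": {
  "rows": [
    [[0.02,0.0015,0],0,-1]
  ]
}}

```text
clock: 4.9
eef_pos: [601.3, 106.7, 198.9]
ee_rot: [-0.002, -0.038, 0.999, -0.0]
ft_force: [-14.1, -0.9, 7.8]
gripper_width: 85.4
```

Emit:
{"method": "servo_tool", "body": {
  "rows": [
    [[0,0,0],0,-1]
  ]
}}

```text
clock: 5.0
eef_pos: [601.3, 106.7, 198.9]
ee_rot: [-0.002, -0.038, 0.999, -0.0]
ft_force: [-9.2, 0.3, 4.1]
gripper_width: 85.4
```

Emit:
{"method": "servo_tool", "body": {
  "rows": [
    [[-0.2,-0.015,0],0,-1],
    [[-0.2,-0.015,0.2],0,-1],
    [[0,0,0.8],0,0],
    [[0,0,0.8],0,1],
    [[0,0,0],0,1]
  ]
}}

```text
clock: 5.5
eef_pos: [582.6, 105.3, 296.3]
ee_rot: [0.005, -0.038, 0.999, 0.001]
ft_force: [0.3, -0.2, 0.1]
gripper_width: 44.0
```

Run:
```python
from h import *
from rig import sense,camera
go(-25,-300,284,np.pi/2+CY,sense())
```

```text
clk 5.5 pos [582.6 105.3 296.3] corner [ -80.4 -123.5] yaw 1.6475 w 44.0 F [ 0.3 -0.2  0.1]
units shift [ 1.377 -3.435 -0.246] max 3.44 turn units 0.002
```

Emit:
{"method": "servo_tool", "body": {
  "rows": [
    [[0.2,-0.7,0],0,1],
    [[0.3,-0.7,0],0,1],
    [[0.3,-0.7,0],0,1],
    [[0.3,-0.7,0],0,1],
    [[0.277,-0.635,0],0,1],
    [[0,0,0],0,1]
  ]
}}

```text
clock: 6.1
eef_pos: [651.5, -70.1, 289.1]
ee_rot: [0.0, -0.036, 0.999, -0.0]
ft_force: [-1.2, 0.3, -0.1]
gripper_width: -0.0
```

Run:
```python
from h import *
from rig import sense,camera
go(-25,-300,213,np.pi/2+CY,sense())
```

```text
clk 6.1 pos [651.5 -70.1 289.1] corner [ -25.2 -303.6] yaw 1.6438 w -0.0 F [-1.2  0.3 -0.1]
units shift [-0.002  0.073 -1.523] max 1.52 turn units 0.027
```

Emit:
{"method": "servo_tool", "body": {
  "rows": [
    [[0,0.04,-0.7],0.025,1],
    [[0,0.033,-0.6],0,1],
    [[0,0,-0.22],0,1],
    [[-0.015,0.2,0],0,1],
    [[-0.015,0.2,0],0,1],
    [[0,0,0],0,1]
  ]
}}

```text
clock: 6.7
eef_pos: [649.9, -41.2, 215.3]
ee_rot: [0.001, -0.041, 0.999, 0.0]
ft_force: [-0.3, -0.0, 0.1]
gripper_width: -0.3
```

Run:
```python
from h import *
from rig import sense,camera
go(-25,-255,213,np.pi/2+CY,sense())
c=camera("scene");pickle.dump(c,open("s3.pkl","wb"));crop(c,210,90,370,240,5,"pics/s3.png")
```

```text
clk 6.7 pos [649.9 -41.2 215.3] corner [ -24.6 -274.7] yaw 1.6529 w -0.3 F [-0.3 -0.   0.1]
units shift [-0.039  0.392 -0.045] max 0.39 turn units -0.034
```

View pics/s3.png

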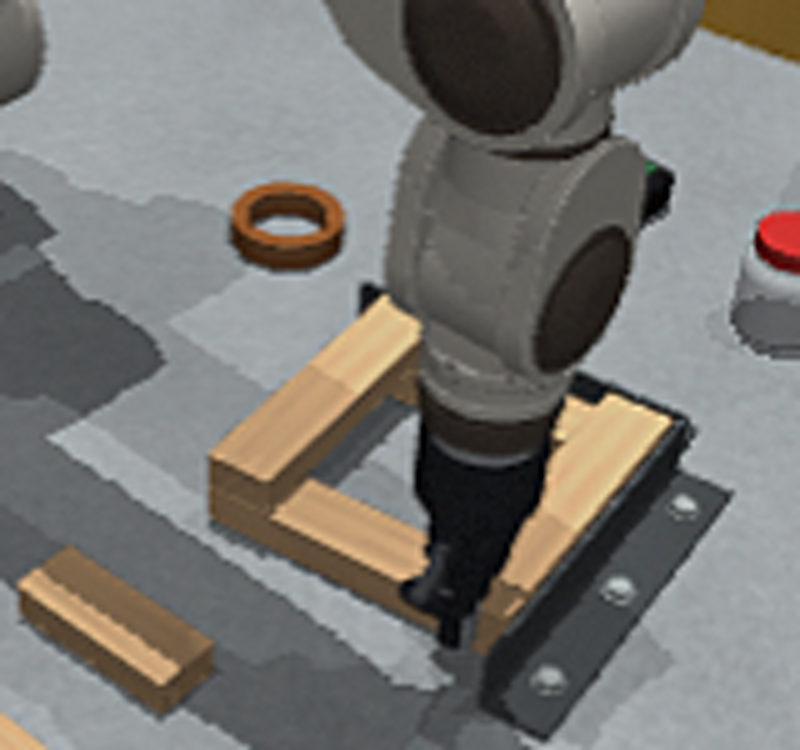

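Emit:
{"method": "servo_tool", "body": {
  "rows": [
    [[-0.005,0.06,0],-0.034,1],
    [[-0.005,0.06,0],0,1],
    [[-0.005,0.06,0],0,1],
    [[-0.005,0.06,0],0,1]
  ]
}}

```text
clock: 7.15
eef_pos: [648.6, -30.9, 213.3]
ee_rot: [0.0, -0.037, 0.999, -0.0]
ft_force: [0.2, -1.0, 1.2]
gripper_width: 0.1
```

Emit:
{"method": "servo_tool", "body": {
  "rows": [
    [[-0.003,0.04,0],0,1]
  ]
}}

```text
clock: 7.25
eef_pos: [648.4, -28.9, 213.2]
ee_rot: [0.0, -0.038, 0.999, -0.0]
ft_force: [-0.4, -1.9, 0.8]
gripper_width: 0.2
```

Emit:
{"method": "servo_tool", "body": {
  "rows": [
    [[-0.003,0.04,0],0,1]
  ]
}}

```text
clock: 7.35
eef_pos: [648.3, -26.9, 213.2]
ee_rot: [0.0, -0.038, 0.999, -0.0]
ft_force: [0.5, -1.8, 1.2]
gripper_width: -0.0
```

Emit:
{"method": "servo_tool", "body": {
  "rows": [
    [[-0.003,0.04,0],0,1]
  ]
}}

```text
clock: 7.45
eef_pos: [648.1, -24.9, 213.1]
ee_rot: [0.0, -0.038, 0.999, -0.0]
ft_force: [0.2, -2.4, 1.6]
gripper_width: -0.0
```

Emit:
{"method": "servo_tool", "body": {
  "rows": [
    [[-0.002,0.03,0],0,1]
  ]
}}

```text
clock: 7.55
eef_pos: [648.0, -23.3, 213.1]
ee_rot: [0.0, -0.038, 0.999, -0.0]
ft_force: [0.0, -1.8, 1.7]
gripper_width: -0.2
```

Emit:
{"method": "servo_tool", "body": {
  "rows": [
    [[-0.002,0.03,0],0,1]
  ]
}}

```text
clock: 7.65
eef_pos: [647.9, -21.8, 213.0]
ee_rot: [0.0, -0.038, 0.999, -0.0]
ft_force: [0.5, -1.7, 1.8]
gripper_width: -0.3
```

Emit:
{"method": "servo_tool", "body": {
  "rows": [
    [[-0.002,0.03,0],0,1]
  ]
}}

```text
clock: 7.75
eef_pos: [647.8, -20.3, 213.0]
ee_rot: [0.0, -0.038, 0.999, -0.0]
ft_force: [-0.1, -0.9, 1.5]
gripper_width: -0.1
```

Emit:
{"method": "servo_tool", "body": {
  "rows": [
    [[-0.002,0.03,0],0,1]
  ]
}}

```text
clock: 7.85
eef_pos: [647.7, -18.8, 213.1]
ee_rot: [0.0, -0.038, 0.999, -0.0]
ft_force: [-0.8, -2.1, 0.4]
gripper_width: 0.4
```

Emit:
{"method": "servo_tool", "body": {
  "rows": [
    [[-0.002,0.03,0],0,1]
  ]
}}

```text
clock: 7.95
eef_pos: [647.6, -17.8, 213.1]
ee_rot: [0.0, -0.037, 0.999, -0.001]
ft_force: [0.2, -10.8, 0.9]
gripper_width: -0.1
```

Emit:
{"method": "servo_tool", "body": {
  "rows": [
    [[-0.002,0.03,0],0,1]
  ]
}}

```text
clock: 8.05
eef_pos: [647.6, -17.3, 213.1]
ee_rot: [0.0, -0.037, 0.999, -0.002]
ft_force: [0.4, -18.1, 1.5]
gripper_width: -0.6
```

Run:
```python
from h import *
from rig import sense,camera
go(-25,-248,213,np.pi/2+CY,sense())
c=camera("scene");pickle.dump(c,open("s4.pkl","wb"));crop(c,230,130,360,240,6,"pics/s4.png")
```

```text
clk 8.05 pos [647.6 -17.3 213.1] corner [ -25.1 -250.7] yaw 1.6446 w -0.6 F [  0.4 -18.1   1.5]
units shift [-0.002  0.053 -0.002] max 0.05 turn units 0.021
```

View pics/s4.png

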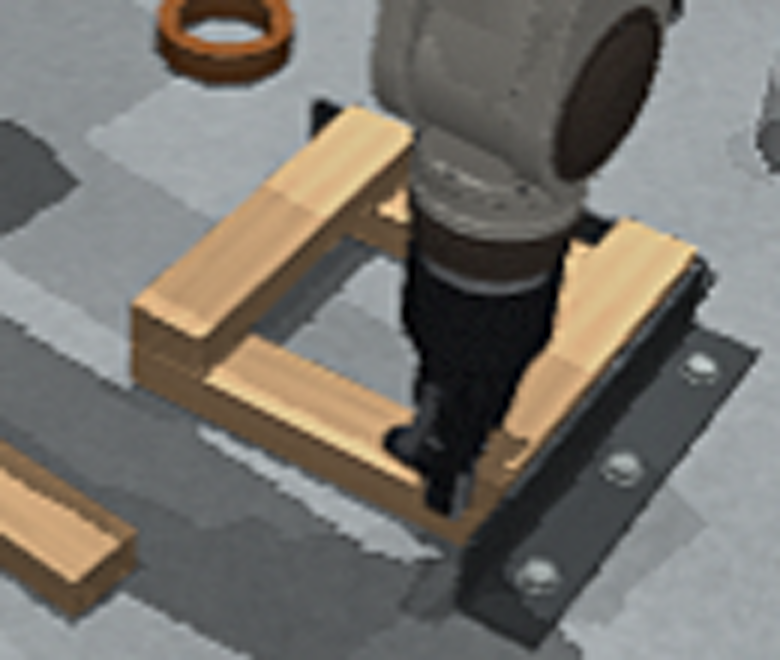

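Emit:
{"method": "servo_tool", "body": {
  "rows": [
    [[0.02,-0.3,0],0,1],
    [[0.02,-0.3,0.3],0,1],
    [[-0.1,-0.4,0.7],0,0],
    [[-0.3,-0.6,0.6],-0.2,-1],
    [[-0.4,-0.8,0.3],-0.2,-1],
    [[-0.4,-0.8,0],-0.2,-1],
    [[-0.4,-0.8,0],-0.17,-1],
    [[-0.4,-0.8,0],0,-1],
    [[0,0,0],0,-1]
  ]
}}

```text
clock: 9.0
eef_pos: [547.0, -260.6, 309.4]
ee_rot: [0.0, 0.023, 1.0, -0.0]
ft_force: [0.8, 0.9, -0.3]
gripper_width: 85.6
```

Run:
```python
from h import *
from rig import sense,camera
go(537.7,-285.3,178,np.pi/2-.038,sense(),"w")
T=camera("top");S=camera("scene");pickle.dump((T,S),open("a.pkl","wb"))
p=c2w(-25,-120);f=c2w(-215,-120)
for nm,cs in(("T",[T]),("S",[S])):
    for n,q in(("loose",p),("front",f)):
        r=fit(cs,q[0],q[1],CY+np.pi/2,240,50,60); print(nm,n,np.round(r,3),"corner",np.round(w2c(*r[:2]),2),round(r[2]-CY-np.pi/2,3))
G=(0,255,0)
crop(T,150,125,260,240,6,"pics/a1.png",[(cr(-25,-120,np.pi/2,z=60),G)]);crop(S,230,130,360,240,6,"pics/a2.png",[(cr(-25,-120,np.pi/2,z=60),G)])
```

```text
clk 9.0 pos [ 547.  -260.6  309.4] corner [-144.  -485.5] yaw 1.5253 w 85.6 F [ 0.8  0.9 -0.3]
units shift [-0.187 -0.495 -2.628] max 2.63 turn units 0.05
T loose [ 638.298  113.828    1.648 1389.98 ] corner [ -24.25 -119.26] 0.001
T front [ 448.351   98.772    1.649 1243.236] corner [-214.79 -119.66] 0.002
S loose [6.37293e+02 1.13152e+02 1.65100e+00 1.75275e+03] corner [ -25.3  -119.86] 0.003
S front [4.480350e+02 9.806800e+01 1.647000e+00 1.686009e+03] corner [-215.16 -120.34] -0.001
```

View pics/a1.png

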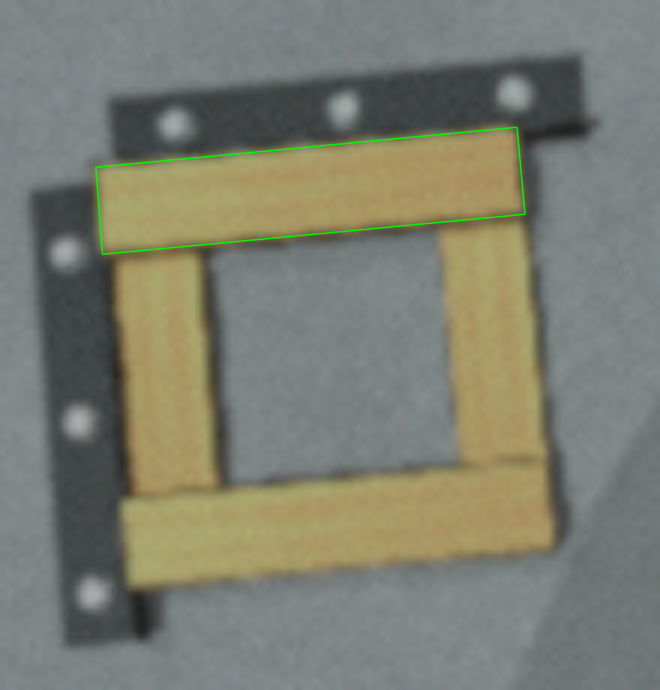

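View pics/a2.png

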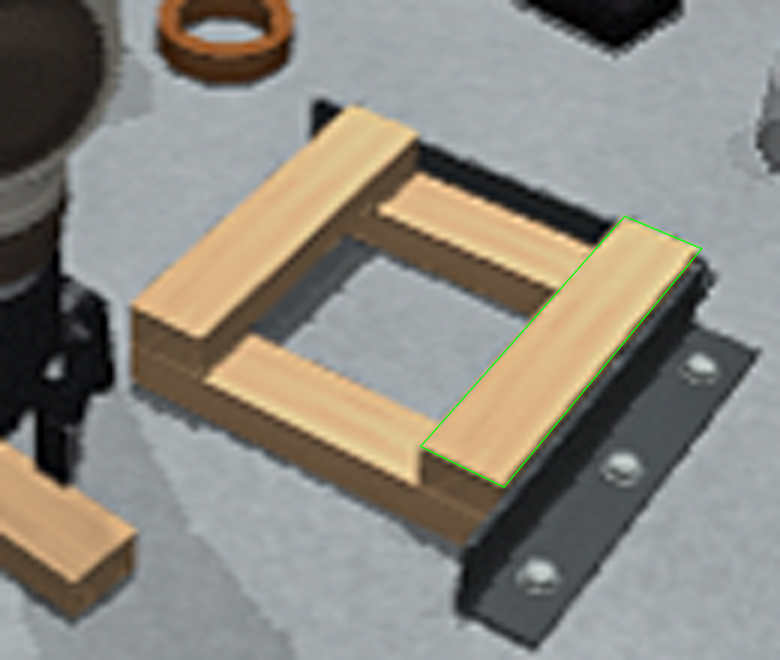

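Emit:
{"method": "servo_tool", "body": {
  "rows": [
    [[-0.187,-0.495,-0.5],0.05,-1],
    [[0,0,-0.6],0,-1],
    [[0,0,-0.3],0,-1],
    [[0,0,0],0,-1]
  ]
}}

```text
clock: 9.5
eef_pos: [540.1, -279.6, 235.9]
ee_rot: [-0.002, 0.016, 1.0, 0.001]
ft_force: [-0.6, 0.5, 0.1]
gripper_width: 85.5
```

Run:
```python
from h import *
from rig import sense,camera
go(537.7,-285.3,178,np.pi/2-.038,sense(),"w")
```

```text
clk 9.5 pos [ 540.1 -279.6  235.9] corner [-152.5 -503.9] yaw 1.5393 w 85.5 F [-0.6  0.5  0.1]
units shift [-0.047 -0.115 -1.159] max 1.16 turn units -0.043
```

Emit:
{"method": "servo_tool", "body": {
  "rows": [
    [[0,0,0],0,-1],
    [[0,0,0],0,-1],
    [[0,0,0],0,-1]
  ]
}}

```text
clock: 9.8
eef_pos: [540.7, -280.5, 239.5]
ee_rot: [0.001, 0.016, 1.0, -0.0]
ft_force: [-0.5, 0.2, -0.8]
gripper_width: 85.5
```

Run:
```python
from h import *
from rig import sense,camera
go(537.7,-285.3,178,np.pi/2-.038,sense(),"w")
```

```text
clk 9.8 pos [ 540.7 -280.5  239.5] corner [-151.9 -504.9] yaw 1.5386 w 85.5 F [-0.5  0.2 -0.8]
units shift [-0.059 -0.096 -1.231] max 1.23 turn units -0.039
```

Emit:
{"method": "servo_tool", "body": {
  "rows": [
    [[-0.059,-0.096,-0.4],-0.039,-1],
    [[0,0,-0.5],0,-1],
    [[0,0,-0.331],0,-1],
    [[0,0,0],0,-1],
    [[0,0,0],0,-1]
  ]
}}

```text
clock: 10.3
eef_pos: [537.4, -285.5, 177.4]
ee_rot: [0.0, 0.019, 1.0, -0.0]
ft_force: [0.4, -0.5, 0.7]
gripper_width: 85.5
```

Run:
```python
from h import *
from rig import sense,camera
go(537.7,-285.3,178,np.pi/2-.038,sense(),"w")
S=camera("scene");crop(S,150,170,300,290,5,"pics/g1.png")
```

```text
clk 10.3 pos [ 537.4 -285.5  177.4] corner [-155.5 -509.6] yaw 1.5323 w 85.5 F [ 0.4 -0.5  0.7]
units shift [0.005 0.004 0.011] max 0.01 turn units 0.003
```

View pics/g1.png

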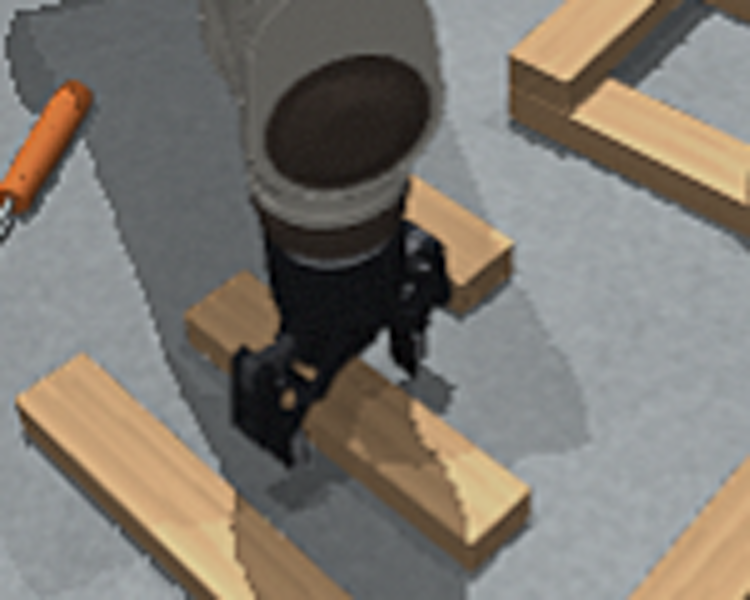

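Straddles the slat, fingertips just above the bench. Close.

Emit:
{"method": "servo_tool", "body": {
  "rows": [
    [[0,0,0],0,1],
    [[0,0,0],0,1],
    [[0,0,0],0,1],
    [[0,0,0],0,1],
    [[0,0,0],0,1],
    [[0,0,0],0,1],
    [[0,0,0.1],0,1],
    [[0,0,0.2],0,1]
  ]
}}

```text
clock: 11.15
eef_pos: [536.8, -285.2, 191.0]
ee_rot: [-0.001, 0.019, 1.0, 0.0]
ft_force: [-0.2, 1.3, -1.8]
gripper_width: 49.2
```

Emit:
{"method": "servo_tool", "body": {
  "rows": [
    [[0,0,0.6],0,1],
    [[0,0,0.8],0,1],
    [[0,0,0.8],0,1],
    [[0,0,0.8],0,1],
    [[0,0,0],0,1]
  ]
}}

```text
clock: 11.65
eef_pos: [537.5, -285.6, 348.6]
ee_rot: [0.004, 0.019, 1.0, -0.002]
ft_force: [0.4, 0.6, -2.5]
gripper_width: 49.0
```

Run:
```python
from h import *
from rig import sense,camera
go(-120,-25,345,np.pi/2+CY,sense())
S=camera("scene");crop(S,150,150,300,270,5,"pics/g2.png")
```

```text
clk 11.65 pos [ 537.5 -285.6  348.6] corner [-155.4 -509.8] yaw 1.5322 w 49.0 F [ 0.4  0.6 -2.5]
units shift [-0.039  9.722 -0.072] max 9.72 turn units 0.771
```

View pics/g2.png

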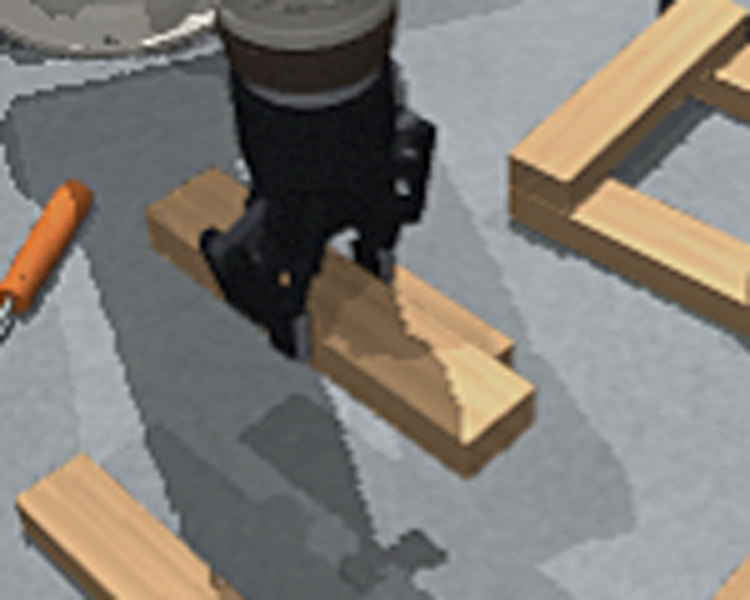

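Emit:
{"method": "servo_tool", "body": {
  "rows": [
    [[0,0.4,0],0.03,1],
    [[0,0.6,0],0.06,1],
    [[0,0.7,0],0.06,1],
    [[0,0.7,0],0.06,1],
    [[0,0.7,0],0.06,1],
    [[0,0.7,0],0.06,1],
    [[0,0.7,0],0.06,1],
    [[0,0.7,0],0.06,1],
    [[0,0.7,0],0.06,1],
    [[0,0.7,0],0.06,1],
    [[0,0.7,0],0.06,1],
    [[0,0.7,0],0.06,1],
    [[0,0.7,0],0.06,1],
    [[-0.02,0.5,0],0.06,1],
    [[-0.019,0.222,0],0.021,1],
    [[0,0,0],0,1],
    [[0,0,0],0,1],
    [[0,0,0],0,1]
  ]
}}

```text
clock: 13.5
eef_pos: [535.2, 184.7, 341.2]
ee_rot: [-0.0, -0.042, 0.999, -0.0]
ft_force: [-0.9, 0.0, -2.1]
gripper_width: 49.0
```

Run:
```python
from h import *
from rig import sense,camera
go(-120,-25,178+60+30,np.pi/2+CY,sense())
```

```text
clk 13.5 pos [535.2 184.7 341.2] corner [-121.6  -40.7] yaw 1.6557 w 49.0 F [-0.9  0.  -2.1]
units shift [ 0.007  0.315 -1.465] max 1.46 turn units -0.053
```

Emit:
{"method": "servo_tool", "body": {
  "rows": [
    [[0.007,0.315,-0.3],-0.05,1],
    [[0,0,-0.7],0,1],
    [[0,0,-0.56],0,1],
    [[0,0,0],0,1],
    [[0,0,0],0,1],
    [[0,0,0],0,1]
  ]
}}

```text
clock: 14.1
eef_pos: [536.1, 201.0, 265.6]
ee_rot: [0.001, -0.039, 0.999, 0.0]
ft_force: [0.7, -0.1, -2.1]
gripper_width: 48.9
```

Run:
```python
from h import *
from rig import sense,camera
s=sense()
go(-120,-25,240,np.pi/2+CY,s)
T=camera("top");S=camera("scene");pickle.dump((T,S,s),open("b.pkl","wb"))
zt=s["eef_pos"][2]-177.4+30
e=s["eef_pos"]; w=yawof(s["ee_rot"])-np.pi/2
P=[(box(e[0],e[1],w,240,50,0,zt)[:4],(0,255,0))]
crop(S,230,110,360,240,5,"pics/b2.png",P);crop(T,150,110,260,240,5,"pics/b1.png",P)
for nm,c in(("T",T),("S",S)):
    r=fit([c],e[0],e[1],w,240,50,zt); print(nm,np.round(r,3),"corner",np.round(w2c(*r[:2]),2),round(r[2]-CY,3),"eef",e.round(1),round(w,3))
```

```text
clk 14.1 pos [536.1 201.  265.6] corner [-119.4  -24.4] yaw 1.6485 w 48.9 F [ 0.7 -0.1 -2.1]
units shift [-0.011 -0.012 -0.512] max 0.51 turn units -0.005
T [5.36777e+02 2.00918e+02 8.00000e-02 3.57264e+02] corner [-118.77  -24.62] 0.003 eef [536.1 201.  265.6] 0.078
S [5.358940e+02 1.985690e+02 8.000000e-02 1.076843e+03] corner [-119.83  -26.89] 0.003 eef [536.1 201.  265.6] 0.078
```

View pics/b2.png

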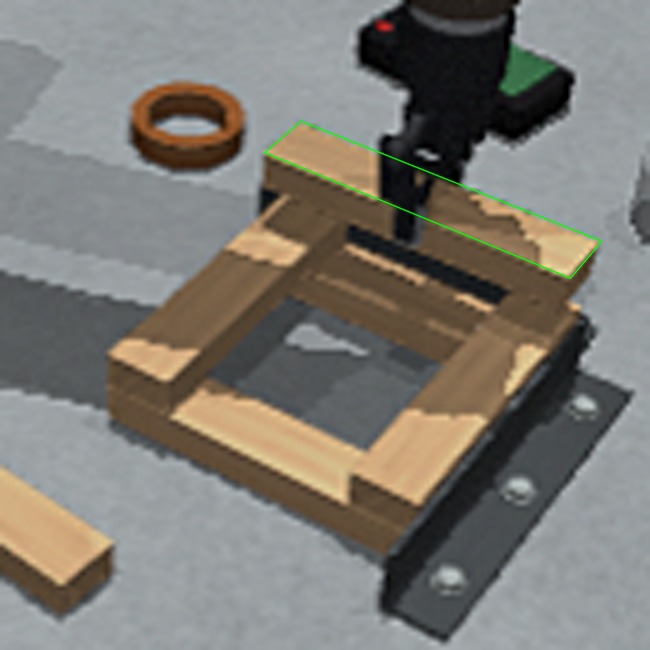

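View pics/b1.png

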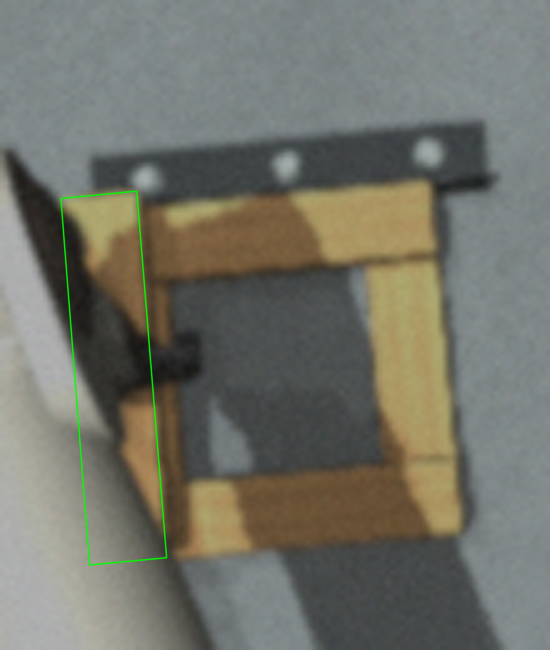

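Emit:
{"method": "servo_tool", "body": {
  "rows": [
    [[-0.011,-0.012,-0.25],-0.005,1],
    [[0,0,-0.2],0,1],
    [[0,0,-0.05],0,1],
    [[0,0,0],0,1],
    [[0,0,0],0,1],
    [[0,0,0],0,1]
  ]
}}

```text
clock: 14.8
eef_pos: [535.0, 200.8, 238.2]
ee_rot: [-0.0, -0.039, 0.999, -0.0]
ft_force: [0.8, -0.0, -2.8]
gripper_width: 49.0
```

Run:
```python
from h import *
from rig import sense,camera
s=sense()
go(-120,-25,237.4,np.pi/2+CY,s)
```

```text
clk 14.8 pos [535.  200.8 238.2] corner [-120.5  -24.6] yaw 1.6487 w 49.0 F [ 0.8 -0.  -2.8]
units shift [ 0.011 -0.007 -0.015] max 0.02 turn units -0.006
```

Emit:
{"method": "servo_tool", "body": {
  "rows": [
    [[0.011,-0.006,-0.02],0,1],
    [[0,0,0],0,1],
    [[0,0,0],0,1]
  ]
}}

```text
clock: 15.1
eef_pos: [535.6, 200.6, 237.6]
ee_rot: [0.0, -0.039, 0.999, 0.0]
ft_force: [-1.6, -0.2, 0.8]
gripper_width: 48.8
```

Emit:
{"method": "servo_tool", "body": {
  "rows": [
    [[0,0,-0.02],0,1],
    [[0,0,0],0,1]
  ]
}}

```text
clock: 15.3
eef_pos: [535.5, 200.5, 237.6]
ee_rot: [0.0, -0.039, 0.999, 0.0]
ft_force: [-4.3, -0.9, 7.0]
gripper_width: 48.9
```

Emit:
{"method": "servo_tool", "body": {
  "rows": [
    [[0,0,0.01],0,0],
    [[0,0,0],0,-0.15],
    [[0,0,0],0,-0.25],
    [[0,0,0],0,-0.35],
    [[0,0,0],0,-0.45],
    [[0,0,0],0,-0.5],
    [[0,0,0],0,-0.5]
  ]
}}

```text
clock: 16.0
eef_pos: [535.6, 200.5, 236.9]
ee_rot: [-0.0, -0.039, 0.999, -0.0]
ft_force: [-0.5, 0.7, -0.8]
gripper_width: 64.3
```

Released; rise and head towards slat_1, then look.

Emit:
{"method": "servo_tool", "body": {
  "rows": [
    [[0,0,0.2],0,-0.5],
    [[0,0,0.5],0,-0.5],
    [[0,0,0.8],0,-0.6],
    [[0,0,0.7],0,-1],
    [[0,-0.6,0],-0.06,-1],
    [[0,-0.9,0],-0.06,-1],
    [[0,-0.95,0],-0.06,-1],
    [[0,-0.95,0],-0.06,-1],
    [[0,-0.95,0],-0.06,-1],
    [[0,-0.95,0],-0.06,-1],
    [[0,-0.95,0],-0.06,-1],
    [[0,-0.95,0],-0.06,-1],
    [[0,-0.95,0],-0.06,-1],
    [[0,-0.95,0],-0.06,-1],
    [[0,-0.95,0],-0.06,-1],
    [[0,-0.9,0],-0.06,-1],
    [[-0.2,-0.6,0],-0.2,-1],
    [[-0.2,-0.3,0],-0.04,-1],
    [[0,0,0],0,-1],
    [[0,0,0],0,-1]
  ]
}}

```text
clock: 18.0
eef_pos: [515.4, -391.5, 347.5]
ee_rot: [0.0, 0.033, 0.999, 0.0]
ft_force: [-0.4, 0.6, -0.6]
gripper_width: 85.5
```

Run:
```python
from h import *
from rig import sense,camera
s=sense()
go(512.1,-396.0,178,np.pi/2-.066,s,"w")
T=camera("top");S=camera("scene");pickle.dump((T,S,s),open("d.pkl","wb"))
P=[(cr(-120,-25,0,z=90),(0,255,0)),(cr(-120,-215,0,z=90),(0,0,255))]
crop(S,230,110,360,240,5,"pics/d2.png",P);crop(T,150,110,260,240,5,"pics/d1.png",P)
for nm,c in(("T",T),("S",S)):
    p=c2w(-120,-25)
    r=fit([c],p[0],p[1],CY,240,50,90); print(nm,np.round(r,3),"corner",np.round(w2c(*r[:2]),2),round(r[2]-CY,3))
    for q,z in((c2w(-215,-120),60),(c2w(-25,-120),60)):
        r=fit([c],q[0],q[1],CY+np.pi/2,240,50,z,(0,1,3) ); print(nm,np.round(r,3),"corner",np.round(w2c(*r[:2]),2),round(r[2]-CY-np.pi/2,3))
    r=fit([c],512,-396,-.066,240,50,30,);print(nm,"s1",np.round(r,3))
```

```text
clk 18.0 pos [ 515.4 -391.5  347.5] corner [-185.6 -613.6] yaw 1.5048 w 85.5 F [-0.4  0.6 -0.6]
units shift [-0.067 -0.09  -3.391] max 3.39 turn units -0.0
T [5.354940e+02 1.999380e+02 7.600000e-02 1.392253e+03] corner [-120.12  -25.5 ] -0.001
T [ 448.406  102.891    1.641 1016.167] corner [-214.42 -115.56] -0.007
T [ 638.316  117.829    1.642 1083.593] corner [ -23.92 -115.27] -0.006
T s1 [ 5.12515e+02 -3.95297e+02 -6.40000e-02  5.73470e+02]
S [5.348610e+02 1.982010e+02 7.600000e-02 1.691771e+03] corner [-120.89  -27.18] -0.001
S [448.044  97.886   1.646 919.739] corner [-215.16 -120.52] -0.002
S [ 637.749  113.038    1.639 1058.407] corner [ -24.86 -120.01] -0.009
S s1 [ 5.118740e+02 -3.967220e+02 -6.300000e-02  1.281138e+03]
```

View pics/d2.png

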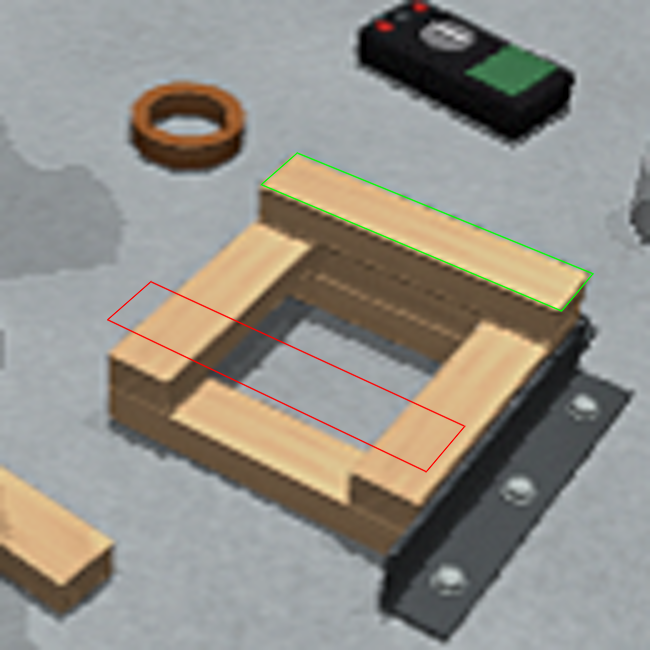

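View pics/d1.png

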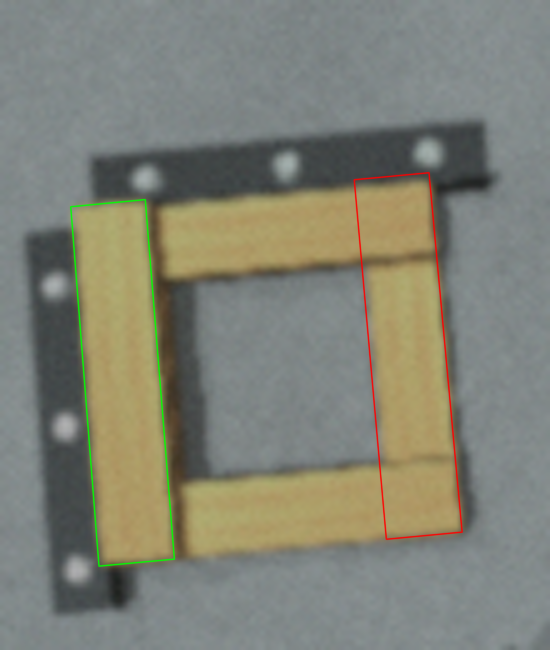

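Emit:
{"method": "servo_tool", "body": {
  "rows": [
    [[-0.067,-0.09,-0.7],0,-1],
    [[0,0,-0.8],0,-1],
    [[0,0,-0.8],0,-1],
    [[0,0,-0.6],0,-1],
    [[0,0,-0.3],0,-1],
    [[0,0,-0.19],0,-1],
    [[0,0,0],0,-1],
    [[0,0,0],0,-1],
    [[0,0,0],0,-1]
  ]
}}

```text
clock: 19.0
eef_pos: [512.8, -396.8, 179.3]
ee_rot: [0.001, 0.033, 0.999, -0.001]
ft_force: [-0.5, -1.0, -1.0]
gripper_width: 85.6
```

Run:
```python
from h import *
from rig import sense,camera
go(512.2,-396,177.5,np.pi/2-.065,sense(),"w")
S=camera("scene");crop(S,120,190,270,310,5,"pics/g3.png")
```

```text
clk 19.0 pos [ 512.8 -396.8  179.3] corner [-188.7 -618.7] yaw 1.5048 w 85.6 F [-0.5 -1.  -1. ]
units shift [-0.011  0.016 -0.037] max 0.04 turn units 0.007
```

View pics/g3.png

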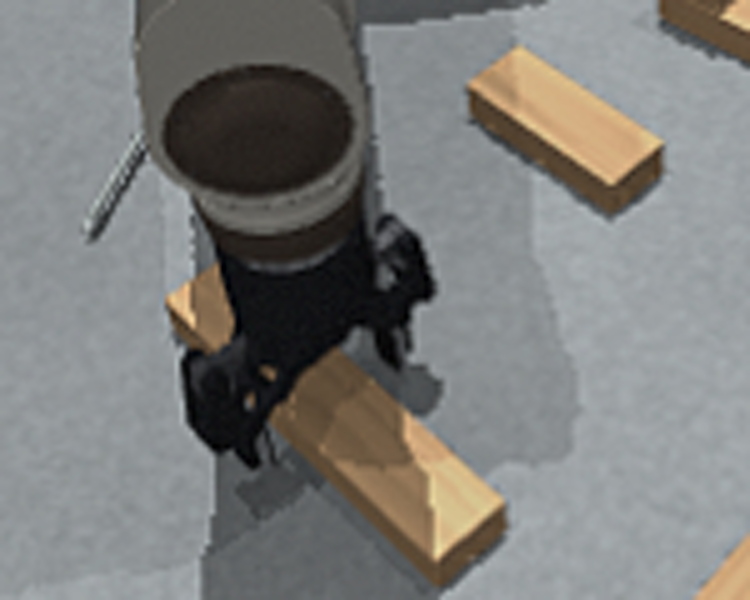

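Emit:
{"method": "servo_tool", "body": {
  "rows": [
    [[-0.011,0.016,-0.037],0.007,-1],
    [[0,0,0],0,1],
    [[0,0,0],0,1],
    [[0,0,0],0,1],
    [[0,0,0],0,1],
    [[0,0,0],0,1],
    [[0,0,0],0,1]
  ]
}}

```text
clock: 19.75
eef_pos: [511.8, -395.8, 176.0]
ee_rot: [0.0, 0.033, 0.999, -0.0]
ft_force: [-0.5, -0.1, 3.7]
gripper_width: 49.0
```

Emit:
{"method": "servo_tool", "body": {
  "rows": [
    [[0,0,0.2],0,1],
    [[0,0,0.6],0,1],
    [[0,0,0.8],0,1],
    [[0,0,0.8],0,1],
    [[0,0,0.6],0,1],
    [[0,0,0],0,1],
    [[0,0,0],0,1],
    [[0,0,0],0,1]
  ]
}}

```text
clock: 20.55
eef_pos: [511.5, -395.6, 323.7]
ee_rot: [-0.001, 0.033, 0.999, 0.001]
ft_force: [0.1, 0.7, -2.7]
gripper_width: 48.9
```

Run:
```python
from h import *
from rig import sense,camera
go(-120,-215,325,np.pi/2+CY,sense())
```

```text
clk 20.55 pos [ 511.5 -395.6  323.7] corner [-189.8 -617.4] yaw 1.5056 w 48.9 F [ 0.1  0.7 -2.7]
units shift [0.774 8.131 0.026] max 8.13 turn units 0.948
```

Emit:
{"method": "servo_tool", "body": {
  "rows": [
    [[0.058,0.4,0],0.073,1],
    [[0.058,0.6,0],0.073,1],
    [[0.058,0.7,0],0.073,1],
    [[0.058,0.7,0],0.073,1],
    [[0.058,0.7,0],0.073,1],
    [[0.058,0.7,0],0.073,1],
    [[0.058,0.7,0],0.073,1],
    [[0.058,0.7,0],0.073,1],
    [[0.058,0.7,0],0.073,1],
    [[0.058,0.7,0],0.073,1],
    [[0.058,0.7,0],0.073,1],
    [[0.058,0.5,0],0.073,1],
    [[0.058,0.32,0],0.073,1],
    [[0,0,0],0,1],
    [[0,0,0],0,1],
    [[0,0,0],0,1]
  ]
}}

```text
clock: 22.15
eef_pos: [549.3, 9.4, 325.2]
ee_rot: [-0.0, -0.038, 0.999, -0.0]
ft_force: [0.0, 0.5, -2.5]
gripper_width: 49.0
```

Run:
```python
from h import *
from rig import sense,camera
go(-121,-215.5,242,np.pi/2+CY,sense())
```

```text
clk 22.15 pos [549.3   9.4 325.2] corner [-121.  -216.5] yaw 1.6469 w 49.0 F [ 0.   0.5 -2.5]
units shift [-0.002  0.02  -1.664] max 1.66 turn units 0.006
```

Emit:
{"method": "servo_tool", "body": {
  "rows": [
    [[0,0.02,-0.5],0,1],
    [[0,0,-0.6],0,1],
    [[0,0,-0.4],0,1],
    [[0,0,-0.16],0,1],
    [[0,0,0],0,1],
    [[0,0,0],0,1],
    [[0,0,0],0,1]
  ]
}}

```text
clock: 22.85
eef_pos: [549.8, 11.1, 244.1]
ee_rot: [0.001, -0.038, 0.999, -0.0]
ft_force: [1.2, 0.4, -2.3]
gripper_width: 48.9
```

Run:
```python
from h import *
from rig import sense,camera
go(-121,-215.5,237,np.pi/2+CY,sense())
S=camera("scene");crop(S,230,110,360,240,5,"pics/p2.png")
```

```text
clk 22.85 pos [549.8  11.1 244.1] corner [-120.4 -214.9] yaw 1.6477 w 48.9 F [ 1.2  0.4 -2.3]
units shift [-0.012 -0.013 -0.142] max 0.14 turn units 0.0
```

View pics/p2.png

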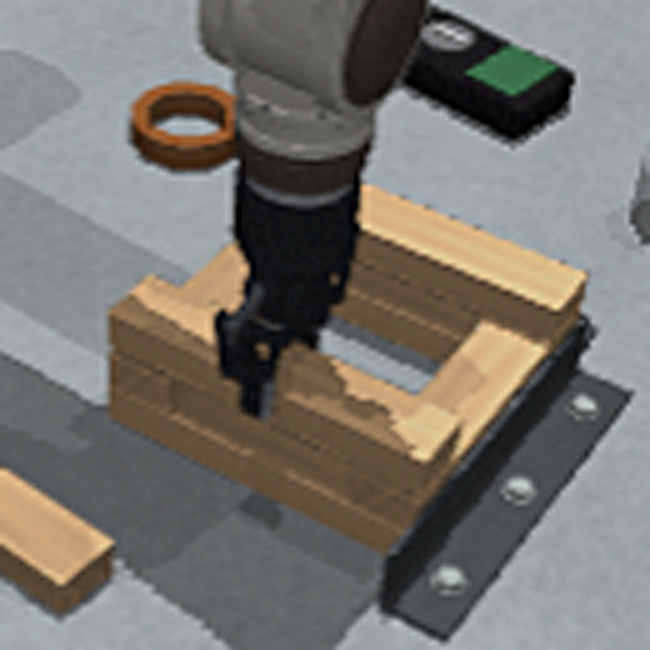

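Emit:
{"method": "servo_tool", "body": {
  "rows": [
    [[-0.012,-0.013,-0.06],0,1],
    [[0,0,-0.05],0,1],
    [[0,0,0],0,1],
    [[0,0,0],0,1]
  ]
}}

```text
clock: 23.3
eef_pos: [548.7, 10.7, 237.0]
ee_rot: [-0.0, -0.039, 0.999, -0.0]
ft_force: [0.4, 0.0, -3.2]
gripper_width: 49.2
```

Emit:
{"method": "servo_tool", "body": {
  "rows": [
    [[0,0,-0.03],0,1],
    [[0,0,0],0,1]
  ]
}}

```text
clock: 23.5
eef_pos: [548.9, 10.7, 235.9]
ee_rot: [0.0, -0.039, 0.999, 0.0]
ft_force: [-1.2, -0.4, 0.2]
gripper_width: 48.9
```

Emit:
{"method": "servo_tool", "body": {
  "rows": [
    [[0,0,-0.02],0,1],
    [[0,0,0],0,1]
  ]
}}

```text
clock: 23.7
eef_pos: [548.8, 10.7, 235.9]
ee_rot: [0.001, -0.039, 0.999, -0.0]
ft_force: [-3.4, 0.5, 8.8]
gripper_width: 48.9
```

Emit:
{"method": "servo_tool", "body": {
  "rows": [
    [[0,0,0.01],0,0],
    [[0,0,0],0,-0.15],
    [[0,0,0],0,-0.25],
    [[0,0,0],0,-0.35],
    [[0,0,0],0,-0.45],
    [[0,0,0],0,-0.5],
    [[0,0,0],0,-0.5],
    [[0,0,0.2],0,-0.5],
    [[0,0,0.6],0,-0.5],
    [[0,0,0.8],0,0],
    [[0,0,0.4],0,1],
    [[0,0,0],0,1],
    [[0,0,0],0,1],
    [[0,0,0],0,1]
  ]
}}

```text
clock: 25.1
eef_pos: [548.6, 10.7, 334.1]
ee_rot: [-0.001, -0.039, 0.999, -0.0]
ft_force: [-0.6, 0.6, -0.2]
gripper_width: 0.1
```

Run:
```python
from h import *
from rig import sense,camera
s=sense()
go(-120,-85,245,np.pi/2+CY,s)
T=camera("top");S=camera("scene");pickle.dump((T,S,s),open("e.pkl","wb"))
P=[(cr(-120,-25,0,z=90),(0,255,0)),(cr(-120,-215,0,z=90),(0,255,0))]
crop(S,230,110,360,240,5,"pics/e2.png",P);crop(T,150,110,260,240,5,"pics/e1.png",P)
for nm,c in(("T",T),("S",S)):
  for yy in(-25,-215):
    p=c2w(-120,yy)
    r=fit([c],p[0],p[1],CY,240,50,90); print(nm,np.round(r,3),"corner",np.round(w2c(*r[:2]),2),round(r[2]-CY,3))
```

```text
clk 25.1 pos [548.6  10.7 334.1] corner [-121.6 -215.2] yaw 1.6481 w 0.1 F [-0.6  0.6 -0.2]
units shift [-0.168  2.599 -1.782] max 2.6 turn units -0.002
T [5.354910e+02 1.998650e+02 7.700000e-02 1.361934e+03] corner [-120.13  -25.57] -0.0
T [ 5.89135e+02 -3.43400e+00  2.00000e-02  3.05386e+02] corner [ -82.29 -232.39] -0.057
S [5.349360e+02 1.983340e+02 7.600000e-02 1.199458e+03] corner [-120.8   -27.05] -0.001
S [5.484570e+02 9.047000e+00 5.800000e-02 1.153037e+03] corner [-121.88 -216.82] -0.019
```

View pics/e2.png

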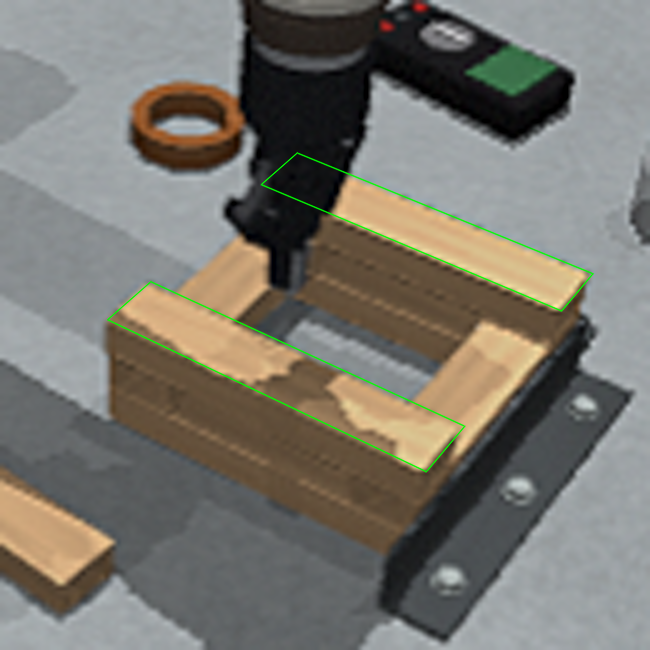

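Emit:
{"method": "servo_tool", "body": {
  "rows": [
    [[-0.04,0.7,0],0,1],
    [[-0.04,0.7,0],0,1],
    [[-0.04,0.7,0],0,1],
    [[-0.048,0.5,-0.3],0,1],
    [[0,0,-0.7],0,1],
    [[0,0,-0.6],0,1],
    [[0,0,-0.182],0,1],
    [[0,0,0],0,1],
    [[0,0,0],0,1],
    [[0,0,0],0,1]
  ]
}}

```text
clock: 26.2
eef_pos: [540.9, 140.6, 247.8]
ee_rot: [0.001, -0.038, 0.999, 0.0]
ft_force: [0.8, 0.2, -0.1]
gripper_width: 0.1
```

Run:
```python
from h import *
from rig import sense,camera
s=sense()
go(-120,-65,245,np.pi/2+CY,s)
```

```text
clk 26.2 pos [540.9 140.6 247.8] corner [-119.3  -85.1] yaw 1.6476 w 0.1 F [ 0.8  0.2 -0.1]
units shift [-0.046  0.4   -0.056] max 0.4 turn units 0.001
```

Emit:
{"method": "servo_tool", "body": {
  "rows": [
    [[-0.02,0.19,-0.04],0,1],
    [[-0.02,0.19,-0.04],0,1],
    [[0,0,0],0,1],
    [[0,0,0],0,1],
    [[0,0,0],0,1]
  ]
}}

```text
clock: 26.7
eef_pos: [538.4, 159.7, 242.1]
ee_rot: [-0.0, -0.039, 0.999, -0.0]
ft_force: [0.4, -0.1, -0.4]
gripper_width: -0.1
```

Run:
```python
from h import *
from rig import sense,camera
s=sense()
go(-120,-61.8,244,np.pi/2+CY,s)
```

```text
clk 26.7 pos [538.4 159.7 242.1] corner [-120.4  -65.8] yaw 1.6483 w -0.1 F [ 0.4 -0.1 -0.4]
units shift [0.001 0.081 0.039] max 0.08 turn units -0.003
```

Emit:
{"method": "servo_tool", "body": {
  "rows": [
    [[0,0.03,0],0,1],
    [[0,0,0],0,1]
  ]
}}

```text
clock: 26.9
eef_pos: [538.4, 161.1, 242.1]
ee_rot: [0.0, -0.039, 0.999, 0.0]
ft_force: [0.5, -0.7, -1.1]
gripper_width: 0.1
```

Emit:
{"method": "servo_tool", "body": {
  "rows": [
    [[0,0.02,0],0,1],
    [[0,0,0],0,1]
  ]
}}

```text
clock: 27.1
eef_pos: [538.4, 162.1, 242.1]
ee_rot: [0.0, -0.039, 0.999, -0.0]
ft_force: [0.2, -0.6, -0.2]
gripper_width: 0.1
```

Emit:
{"method": "servo_tool", "body": {
  "rows": [
    [[0,0.02,0],0,1],
    [[0,0,0],0,1]
  ]
}}

```text
clock: 27.3
eef_pos: [538.4, 163.1, 242.1]
ee_rot: [0.0, -0.039, 0.999, -0.0]
ft_force: [0.2, -1.6, 0.4]
gripper_width: -0.4
```

Emit:
{"method": "servo_tool", "body": {
  "rows": [
    [[0,0.014,0],0,1],
    [[0,0,0],0,1]
  ]
}}

```text
clock: 27.5
eef_pos: [538.4, 163.9, 242.0]
ee_rot: [0.0, -0.039, 0.999, -0.0]
ft_force: [-0.3, -1.5, -0.0]
gripper_width: -0.1
```

Run:
```python
from h import *
from rig import sense,camera
s=sense()
go(-120,-61.8,244,np.pi/2+CY,s);print(s["wrist_torque"])
S=camera("scene");pickle.dump(S,open("f.pkl","wb"))
p=c2w(-120,-25);r=fit([S],p[0],p[1],CY,240,50,90); print(np.round(r,3),"corner",np.round(w2c(*r[:2]),2),round(r[2]-CY,3))
crop(S,230,110,360,240,5,"pics/f.png",[(cr(-120,-25,0,z=90),(0,255,0))])
```

```text
clk 27.5 pos [538.4 163.9 242. ] corner [-120.   -61.7] yaw 1.6481 w -0.1 F [-0.3 -1.5 -0. ]
units shift [ 0.    -0.003  0.039] max 0.04 turn units -0.002
[-0.26166402 -0.04408279 -0.00046786]
[5.348820e+02 2.005350e+02 7.900000e-02 1.151542e+03] corner [-120.69  -24.85] 0.002
```

View pics/f.png

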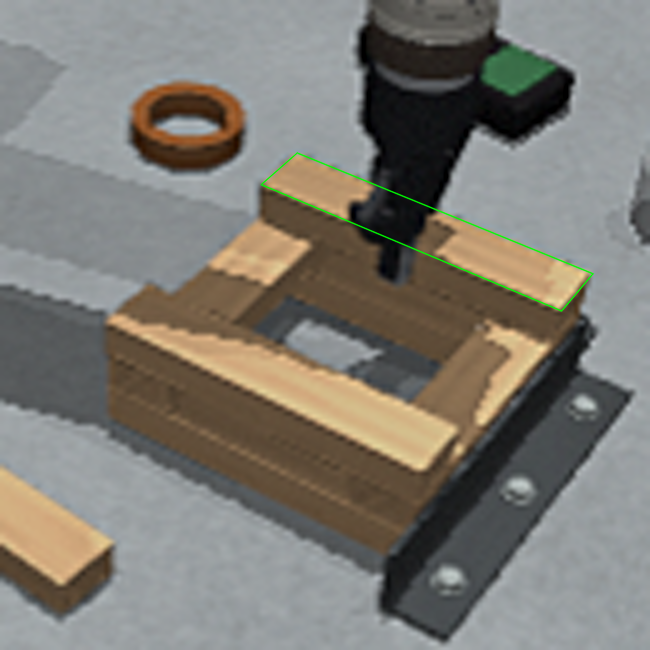

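Emit:
{"method": "servo_tool", "body": {
  "rows": [
    [[0.02,-0.3,0],0,1],
    [[0,0,0.6],0,1],
    [[0,0,0.8],0,1],
    [[0.04,-0.6,0.2],0,1],
    [[0.06,-0.8,0],0,1],
    [[0.06,-0.8,0],0,1],
    [[0.06,-0.8,0],0,1],
    [[0.06,-0.8,0],0,1],
    [[0.02,-0.3,0],0,1],
    [[0,0,0],0,1],
    [[0,0,0],0,1],
    [[0,0,0],0,1]
  ]
}}

```text
clock: 28.75
eef_pos: [554.3, -55.3, 322.0]
ee_rot: [-0.0, -0.039, 0.999, 0.0]
ft_force: [-0.0, 0.3, 0.3]
gripper_width: -0.1
```

Run:
```python
from h import *
from rig import sense,camera
s=sense()
go(-120,-272,243,np.pi/2+CY,s)
T=camera("top");S=camera("scene");pickle.dump((T,S),open("i.pkl","wb"))
for nm,c in(("T",T),("S",S)):
  for yy in(-25,-215):
    p=c2w(-120,yy)
    r=fit([c],p[0],p[1],CY,240,50,90); print(nm,np.round(r,3),"corner",np.round(w2c(*r[:2]),2),round(r[2]-CY,3))
```

```text
clk 28.75 pos [554.3 -55.3 322. ] corner [-121.  -281.4] yaw 1.649 w -0.1 F [-0.   0.3  0.3]
units shift [ 0.005  0.189 -1.58 ] max 1.58 turn units -0.008
T [5.354690e+02 2.018650e+02 7.800000e-02 1.323288e+03] corner [-120.    -23.57] 0.001
T [5.48655e+02 1.72000e+01 2.69000e-01 2.42110e+02] corner [-121.06 -208.71] 0.192
S [5.347010e+02 2.002540e+02 7.900000e-02 1.381383e+03] corner [-120.89  -25.12] 0.002
S [5.483250e+02 8.186000e+00 8.000000e-02 1.385262e+03] corner [-122.08 -217.67] 0.003
```

Emit:
{"method": "servo_tool", "body": {
  "rows": [
    [[0,0.05,-0.6],0,1],
    [[0,0.04,-0.6],0,1],
    [[0.005,0,-0.38],0,1],
    [[0,0,0],0,1],
    [[0,0,0],0,1],
    [[0,0,0],0,1]
  ]
}}

```text
clock: 29.45
eef_pos: [555.1, -51.4, 244.7]
ee_rot: [0.001, -0.039, 0.999, -0.0]
ft_force: [-0.5, 0.2, 1.4]
gripper_width: -0.2
```

Run:
```python
from h import *
from rig import sense,camera
s=sense()
go(-121,-257,243,np.pi/2+CY,s)
S=camera("scene");crop(S,200,110,360,240,5,"pics/j.png")
```

```text
clk 29.45 pos [555.1 -51.4 244.7] corner [-119.9 -277.6] yaw 1.6486 w -0.2 F [-0.5  0.2  1.4]
units shift [-0.053  0.408 -0.033] max 0.41 turn units -0.005
```

View pics/j.png

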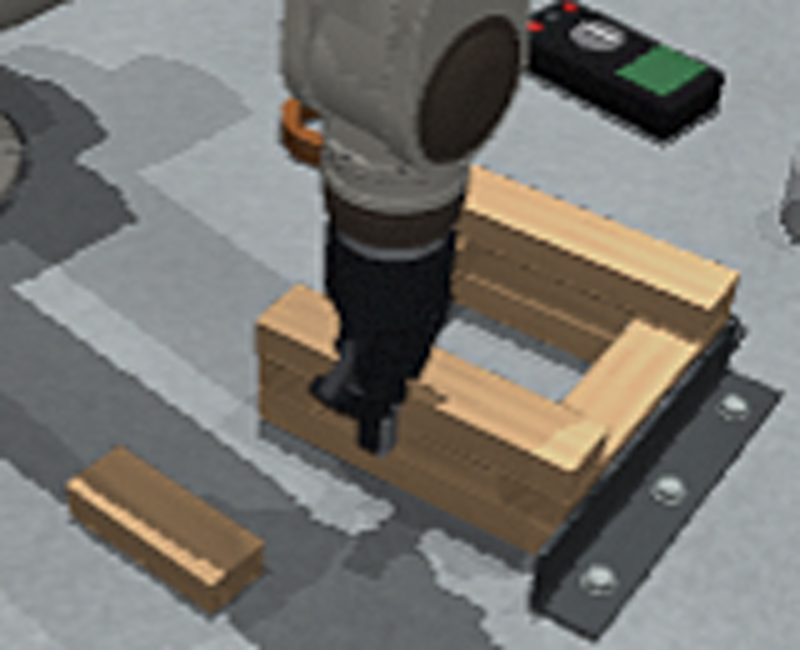

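Emit:
{"method": "servo_tool", "body": {
  "rows": [
    [[-0.02,0.2,-0.03],-0.005,1],
    [[-0.02,0.19,0],0,1],
    [[0,0,0],0,1],
    [[0,0,0],0,1],
    [[0,0,0],0,1]
  ]
}}

```text
clock: 30.0
eef_pos: [552.7, -32.1, 241.6]
ee_rot: [0.0, -0.038, 0.999, -0.0]
ft_force: [-0.9, -0.6, -0.7]
gripper_width: -0.1
```

Run:
```python
from h import *
from rig import sense,camera
s=sense()
go(-121,-251.8,243,np.pi/2+CY,s)
```

```text
clk 30.0 pos [552.7 -32.1 241.6] corner [-120.9 -258.2] yaw 1.6475 w -0.1 F [-0.9 -0.6 -0.7]
units shift [-0.013  0.127  0.028] max 0.13 turn units 0.002
```

Emit:
{"method": "servo_tool", "body": {
  "rows": [
    [[-0.004,0.04,0],0,1],
    [[-0.004,0.03,0],0,1],
    [[-0.003,0.03,0],0,1],
    [[0,0.014,0],0,1],
    [[0,0,0],0,1],
    [[0,0,0],0,1]
  ]
}}

```text
clock: 30.6
eef_pos: [552.1, -26.5, 241.5]
ee_rot: [-0.0, -0.038, 0.999, 0.0]
ft_force: [-0.6, 0.0, -0.0]
gripper_width: 0.2
```

Run:
```python
from h import *
from rig import sense,camera
s=sense()
go(-121,-251.8,243,np.pi/2+CY,s)
S=camera("scene");pickle.dump(S,open("f.pkl","wb"))
p=c2w(-120,-215);r=fit([S],p[0],p[1],CY,240,50,90); print(np.round(r,3),"corner",np.round(w2c(*r[:2]),2),round(r[2]-CY,3))
```

```text
clk 30.6 pos [552.1 -26.5 241.5] corner [-121.  -252.5] yaw 1.6473 w 0.2 F [-0.6  0.  -0. ]
units shift [-0.001  0.014  0.03 ] max 0.03 turn units 0.003
[5.482570e+02 1.024500e+01 7.500000e-02 1.142943e+03] corner [-121.99 -215.61] -0.002
```

Emit:
{"method": "servo_tool", "body": {
  "rows": [
    [[-0.001,0.014,0],0,1],
    [[0,0,0],0,1],
    [[0,0,0],0,1]
  ]
}}

```text
clock: 30.95
eef_pos: [552.1, -25.8, 241.5]
ee_rot: [-0.0, -0.038, 0.999, -0.0]
ft_force: [-0.6, -1.1, -0.0]
gripper_width: 0.2
```

Emit:
{"method": "servo_tool", "body": {
  "rows": [
    [[0.02,-0.3,0],0,1],
    [[0.02,-0.3,0.5],0,1],
    [[0,0,0.8],0,1],
    [[-0.6,0,0.3],0,1],
    [[-0.8,0.2,0],0,1],
    [[-0.8,0.4,0],0,1],
    [[-0.8,0.5,0],0,1],
    [[0,0,0],0,1],
    [[0,0,0],0,1],
    [[0,0,0],0,1]
  ]
}}

```text
clock: 31.95
eef_pos: [404.7, -1.3, 321.7]
ee_rot: [0.0, -0.038, 0.999, -0.0]
ft_force: [0.7, 0.1, 0.7]
gripper_width: -0.2
```

Run:
```python
from h import *
from rig import sense,camera
s=sense()
go(-270,-215,243,np.pi/2+CY,s)
T=camera("top");S=camera("scene");pickle.dump((T,S),open("k.pkl","wb"))
crop(S,200,110,360,240,5,"pics/k.png");crop(T,150,110,260,240,5,"pics/k1.png")
for nm,c in(("T",T),("S",S)):
  for yy in(-25,-215):
    p=c2w(-120,yy)
    r=fit([c],p[0],p[1],CY,240,50,90); print(nm,np.round(r,3),"corner",np.round(w2c(*r[:2]),2),round(r[2]-CY,3))
```

```text
clk 31.95 pos [404.7  -1.3 321.7] corner [-266.  -216.1] yaw 1.647 w -0.2 F [0.7 0.1 0.7]
units shift [-0.082  0.015 -1.575] max 1.57 turn units 0.006
T [5.355570e+02 2.018850e+02 7.600000e-02 1.332463e+03] corner [-119.91  -23.56] -0.001
T [5.50467e+02 1.13720e+01 8.10000e-02 9.65958e+02] corner [-119.7  -214.66] 0.004
S [5.348430e+02 2.001660e+02 7.700000e-02 1.648768e+03] corner [-120.75  -25.22] 0.0
S [5.483620e+02 1.079000e+01 7.400000e-02 1.222858e+03] corner [-121.84 -215.07] -0.003
```

View pics/k.png

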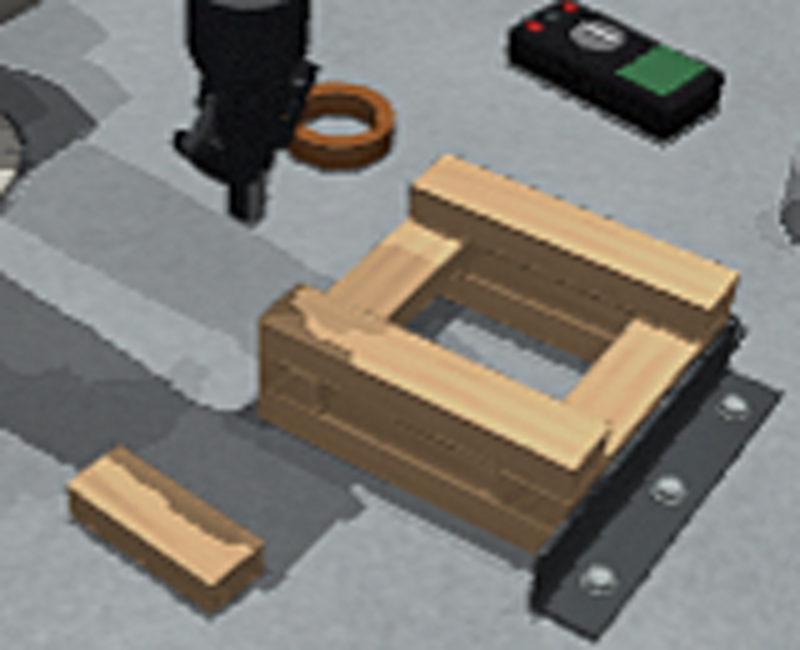

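Emit:
{"method": "servo_tool", "body": {
  "rows": [
    [[-0.08,0.015,-0.6],0,1],
    [[-0.1,0,-0.6],0,1],
    [[0,0,-0.38],0,1],
    [[0,0,0],0,1],
    [[0,0,0],0,1],
    [[0,0,0],0,1]
  ]
}}

```text
clock: 32.65
eef_pos: [395.8, -0.2, 243.7]
ee_rot: [0.001, -0.038, 0.999, -0.0]
ft_force: [0.2, 0.8, 0.6]
gripper_width: 0.2
```

Run:
```python
from h import *
from rig import sense,camera
s=sense()
go(-252.5,-215,243,np.pi/2+CY,s)
```

```text
clk 32.65 pos [ 3.958e+02 -2.000e-01  2.437e+02] corner [-274.8 -214.2] yaw 1.647 w 0.2 F [0.2 0.8 0.6]
units shift [ 0.447  0.019 -0.015] max 0.45 turn units 0.005
```

Emit:
{"method": "servo_tool", "body": {
  "rows": [
    [[0.15,0.005,0],0.005,1],
    [[0.12,0.005,0],0,1],
    [[0.05,0.004,0],0,1],
    [[0.04,0.003,0],0,1],
    [[0.04,0.002,0],0,1],
    [[0.03,0,0],0,1],
    [[0,0,0],0,1],
    [[0,0,0],0,1],
    [[0,0,0],0,1]
  ]
}}

```text
clock: 33.55
eef_pos: [416.5, 0.9, 242.5]
ee_rot: [-0.0, -0.039, 0.999, -0.0]
ft_force: [-0.3, 0.3, -0.2]
gripper_width: 0.1
```

Run:
```python
from h import *
from rig import sense,camera
s=sense()
go(-252.5,-215,243,np.pi/2+CY,s)
S=camera("scene")
p=c2w(-120,-215);r=fit([S],p[0],p[1],CY,240,50,90); print(np.round(r,3),"corner",np.round(w2c(*r[:2]),2),round(r[2]-CY,3))
```

```text
clk 33.55 pos [416.5   0.9 242.5] corner [-254.1 -214.7] yaw 1.6481 w 0.1 F [-0.3  0.3 -0.2]
units shift [ 0.033 -0.003  0.009] max 0.03 turn units -0.002
[5.477820e+02 1.053000e+01 8.300000e-02 1.242044e+03] corner [-122.44 -215.29] 0.006
```

Emit:
{"method": "servo_tool", "body": {
  "rows": [
    [[0.015,0,0],0,1],
    [[0.018,0,0],0,1],
    [[0,0,0],0,1],
    [[0,0,0],0,1]
  ]
}}

```text
clock: 34.0
eef_pos: [418.2, 0.9, 242.6]
ee_rot: [-0.0, -0.039, 0.999, 0.0]
ft_force: [-2.1, -0.6, 1.8]
gripper_width: -0.2
```

Run:
```python
from h import *
from rig import sense,camera
s=sense()
go(-252.0,-215,243,np.pi/2+CY,s)
S=camera("scene")
p=c2w(-120,-215);r=fit([S],p[0],p[1],CY,240,50,90); print(np.round(r,3),"corner",np.round(w2c(*r[:2]),2),round(r[2]-CY,3))
crop(S,230,110,360,240,5,"pics/l.png",[(cr(-120,-215,0,z=90),(0,255,0))])
```

```text
clk 34.0 pos [418.2   0.9 242.6] corner [-252.4 -214.9] yaw 1.6481 w -0.2 F [-2.1 -0.6  1.8]
units shift [ 0.008 -0.002  0.009] max 0.01 turn units -0.002
[5.484930e+02 1.046100e+01 8.200000e-02 1.242857e+03] corner [-121.74 -215.41] 0.005
```

View pics/l.png

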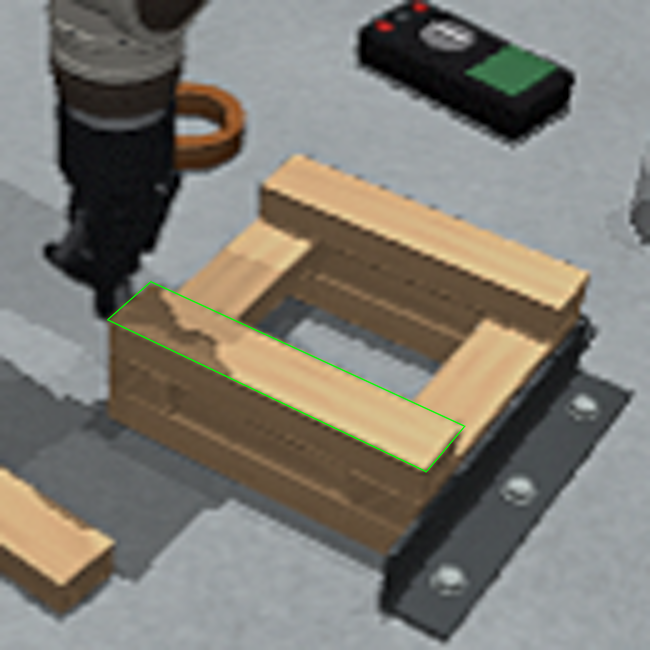

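Emit:
{"method": "servo_tool", "body": {
  "rows": [
    [[0.012,0,0],0,1],
    [[0,0,0],0,1],
    [[0,0,0],0,1],
    [[-0.3,-0.02,0],0,1],
    [[-0.4,-0.03,0.3],0,1],
    [[-0.4,-0.4,0.8],0,1],
    [[0,-0.8,0.4],0,1],
    [[0,-0.9,0],0,1],
    [[0,-0.9,0],0,1],
    [[0,-0.9,0],0,1],
    [[0,-0.9,0],0,1],
    [[0,0,0],0,1],
    [[0,0,0],0,1],
    [[0,0,0],0,1]
  ]
}}

```text
clock: 35.45
eef_pos: [363.9, -241.0, 317.5]
ee_rot: [-0.0, -0.039, 0.999, 0.0]
ft_force: [-0.1, 0.4, -0.2]
gripper_width: 0.2
```

Run:
```python
from h import *
from rig import sense,camera
s=sense()
go(-252.0,-215,243,np.pi/2+CY,s)
T=camera("top");S=camera("scene");pickle.dump((T,S),open("m.pkl","wb"))
T0=pickle.load(open("top0.pkl","rb"));S0=pickle.load(open("scene0.pkl","rb"))
for nm,c,c0 in(("T",T,T0),("S",S,S0)):
  for yy in(-25,-215):
    p=c2w(-120,yy)
    r=fit([c],p[0],p[1],CY,240,50,90); print(nm,"corner",np.round(w2c(*r[:2]),2),round(r[2]-CY,3))
  for q in(c2w(-215,-120),c2w(-25,-120)):
    r=fit([c],q[0],q[1],CY+np.pi/2,240,50,60,(1,3) if 1 else 0); print(nm,"L2",np.round(w2c(*r[:2]),2),round(r[2]-CY-np.pi/2,3))
  for n,a in dict(off=(465,-152,-.026,130,50,30),lath=(759,-272,1.61,240,50,12)).items():
    print(nm,n,np.round(fit([c0],*a),3),np.round(fit([c],*a),3))
P=[(cr(-120,-25,0,z=90),(0,255,0)),(cr(-120,-215,0,z=90),(0,255,0))]
crop(S,230,125,360,240,6,"pics/m2.png");crop(T,150,120,260,240,5,"pics/m1.png",P)
cv2.imwrite("pics/m3.png",T["image"])
```

```text
clk 35.45 pos [ 363.9 -241.   317.5] corner [-325.2 -451.9] yaw 1.6484 w 0.2 F [-0.1  0.4 -0.2]
units shift [ 1.095  4.837 -1.49 ] max 4.84 turn units -0.004
T corner [-119.96  -23.59] 0.001
T corner [-118.96 -214.62] -0.0
T L2 [-214.29 -105.  ] -0.003
T L2 [ -23.72 -111.77] -0.007
T off [ 4.656750e+02 -1.518060e+02 -2.300000e-02  1.072842e+03] [ 4.655400e+02 -1.518060e+02 -2.300000e-02  1.108326e+03]
T lath [ 760.011 -271.504    1.611 1260.541] [ 760.006 -271.51     1.612 1247.434]
S corner [-120.75  -25.22] 0.0
S corner [-120.6  -215.13] -0.002
S L2 [-215.16 -120.46] 0.005
S L2 [ -24.42 -122.12] 0.008
S off [ 4.649510e+02 -1.528920e+02 -2.800000e-02  1.375379e+03] [ 4.647870e+02 -1.529980e+02 -3.100000e-02  1.397724e+03]
S lath [ 7.587220e+02 -2.719660e+02  1.609000e+00  1.931862e+03] [ 7.587230e+02 -2.719720e+02  1.609000e+00  2.002915e+03]
```

View pics/m2.png

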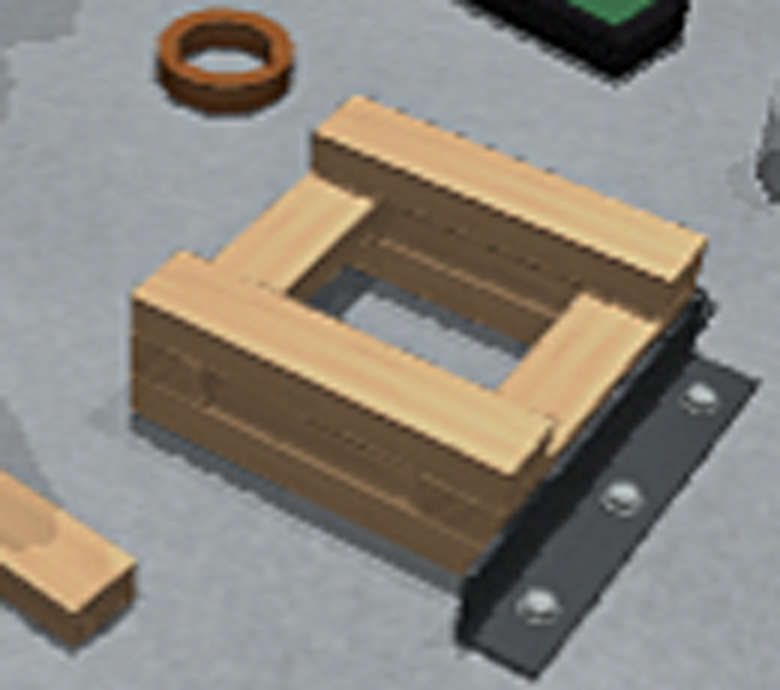

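View pics/m1.png

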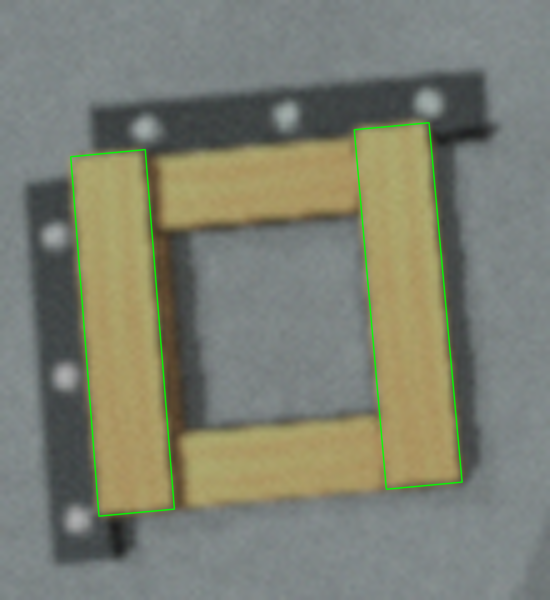

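View pics/m3.png

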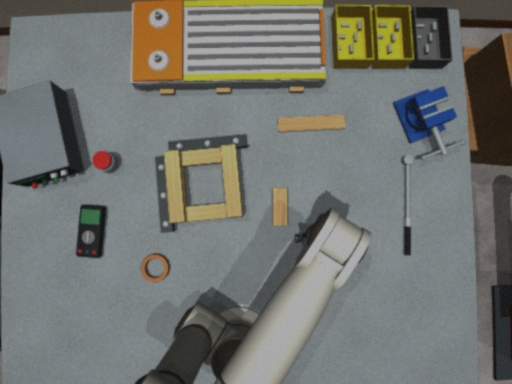

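Run:
```python
from rig import *
print(finish_job()); s=sense(); print(s["clock"],s["ft_force"])
```

```text
the job is handed in; nothing more can be done
None
the job is handed in; nothing more can be done
```

The crib is finished and handed in at about 35.6 s of the 70 s; no verdict was reported.

**What I did**
- **Loose slat:** I pushed it against the rear stop and then the side stop, until the force rose to about 14 N and 18 N. Pictures then put it within 1 mm of home and 0.003 rad.
- **Third layer:** I laid slat_2 on the left and slat_1 on the right. I then trimmed the left one sideways, and the right one sideways and lengthwise, with light pushes of about 2 N. The stop positions felt in the first step set how far to push.

**Last checks** (corner frame, mm):

| | Target | Scene camera | Top camera |
|---|---|---|---|
| Left slat | (-120, -25) | (-120.8, -25.2) | (-120.0, -23.6) |
| Right slat | (-120, -215) | (-120.6, -215.1) | (-119.0, -214.6) |

- **Turn:** both slats are within 0.002 rad of square.
- **Camera disagreement:** the two cameras differ by up to about 1.6 mm, which is close to their 2 mm calibration. I relied on the scene camera and the touch checks, which agreed.
- **Left slat lengthwise:** I left it about 0.7 mm towards the robot by the scene camera, too little to be worth another push.
- **Rear slat:** the last picture still shows it about 190.6 mm from the front slat, against 190 mm nominal.
- **Other things:** the offcut and lath had not moved. I saw no change in the tape, meter, jar or wrench. The screwdriver was hidden under the arm in the last top picture, so I could not check it.
- **Limits:** no force reading passed about 20 N, though I only had readings at the end of each move. The arm was clear of everything at hand-in.

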